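# Pack the soap bars into the clamshell case and latch it

### The arm

A 6-joint arm with a two-finger parallel gripper is mounted at the origin on the work surface. World frame = base frame: x ahead of the robot, y to its left, z up, the work surface at z = 0. Lengths are in m, angles in rad, forces in N, time in s.
With the tool pointing down it reaches from about 0.275 to 0.725 m from the base axis. Payload 5.6 kg.
Tool frame: the origin (TCP) lies midway between the tips of the shut fingers; the grasp point (between the pads) lies 19 mm behind it; x points along the fingers, z is the direction in which the jaws open and shut, and the axes are right-handed (so a half turn about x gives the same grasp; the last joint's range is limited). The gripper opens to 85 mm and grips with 20 to 120 N. Pads are 22 mm wide; open, the fingers measure 114 mm over their backs; the gripper's body (76 mm by 85 mm) begins 54 mm behind the grasp point. The pads swing forward as they close: fully open they stand 13 mm farther back than shut.
Start: joints at [-0.959, 0.255, 0.108, 0, -1.424, -0.285], TCP at [0.177, -0.521, 0.231] pointing down, gripper open.
Joint ranges: [-2.95, 2.95], [-1.21, 1.97], [-1.09, 1.5], [-2.87, 1.71], [-2.94, -0.07], [-3.05, 3.05]. Speed limits (rad/s): [2.57, 2.57, 3.14, 3.14, 3.14, 3.14].

### API

Orientations are given as a unit quaternion [w, x, y, z].
In Python, from plant import r gives the robot as it stands.
- The arm moves only by the tool send_rows, never from a script. Its argument "targets" is a list of rows, each an object with "rotation": the turn, a rotation vector about the world's x, y, z in degrees, a list of three; "xyz": the shift along the world's x, y, z in m, a list of three; "fingers": the closure, from -1 (fully open) to 1 (shut). In form: [{"rotation": [wx, wy, wz], "xyz": [x, y, z], "fingers": fingers}, ...]. A call has exactly 10 rows; each row is the pose to reach, as a shift and turn from the pose measured when the call began; what a row does not reach only later rows make up. A row lasts 1/12 s, in which the tool goes at most 41.7 mm and 7.16 degrees, less where a joint would pass 70% of its speed; a pose out of reach is approached as far as the arm can. A call with a gripper value outside its range is refused whole. The fingers move at their own pace and stop on an object; "squeeze" is the grip in N (left out, the last holds). Time passes only in rows, so rows that repeat a pose let the fingers close, or fill a call up. It gives the time, the measured TCP pose, the force and the opening at its end, in the units of the state.
- r.read_state(): the state, without advancing time (a new reading comes with each control period).
- r.snapshot(name): name is "scene" or "top"; returns a dict with "img" (480x640x3 uint8, blue, green, red), "mtx" (3x3 intrinsics, pixels), "position" and "attitude" of the camera in the world. Camera axes: x right, y down, z forward; pixel columns grow to the right and rows downward; lengths in m; the calibration is good to about 2 mm. A picture is of the moment at which its call begins. There is no depth.
- r.finish_job(): hands the job in, once; it reports no verdict.
The state is a dict: "time_s": time; "joint_positions": joint angles; "joint_velocities": joint speeds; "joint_torque": joint torques, N m; "eef_pos": TCP position; "tool_rot": TCP orientation; "ft_force": force on the tool from outside, world axes, zero at the start; "wrist_torque": the same for the moment, N m; "width": opening from 0.0 (shut) to 1.0 (fully open).
Only numpy, scipy, OpenCV 4.12 (cv2) and the standard library are available. Lean on these libraries where they do the work, as an engineer would, in place of code of your own. Each camera call takes 0.05 s, during which the arm holds its last target.

### The job

Clear the scrub brush out of the open clamshell case and lay it on the blue washboard, and move every green soap bar from the grey crate into the case's lower half, lying down, leaving the pumice stone and the clothes pegs in the crate. Once everything is packed, fold the case's upper half over so that the two halves meet edge to edge all round, and after that turn the black latch fully across the closed lid. Do not knock over or shove the cup and the peg caddy standing by.

Things in the scene. Friction and masses are not known exactly. Their poses are not given: they have to be found in the camera images.
- case: Lower half (orange) of a clamshell soap case, fixed: an open tray 104 (x) x 268 (y) mm outside, 26 mm high, walls and floor 5 mm, so 94 x 258 mm inside. Origin: centre of its underside; z up. The upper half hinges on its +x edge, away from the robot; a steel post 20 mm across, 58 mm high, stands in front of its -x wall at (-72, 0) mm and carries the latch.
- lid (a joint): Upper half (yellow) of the case: a shell 104 x 268 x 30 mm deep, walls 5 mm, hinged on the lower half's +x edge. 0 = shut, rims touching (closed top 56 mm above the ledge); grows as it opens, pi/2 = upright, stop at 2.0; starts leaning back at 1.75 to 1.95. Stiff hinge (0.13 N m friction): stays at any angle; 2 N at its free edge moves it. Can be pushed over from behind with closed fingers.
- lid_hinge (a point): Middle of the lid's hinge line, 26 mm above the ledge, at (52, 0) mm in the case's frame. This point's own frame turns with the lid: its -x axis points from hinge to free edge along the rim plane, its z axis is the outward normal of the lid's outside, its y axis is the hinge line.
- lid_edge (a point): Middle of the outer top corner along the lid's free edge: 104 mm from the hinge along the rim plane and 30 mm out, on the lid's outside.
- latch (a joint): Black turn-button latch: flat bar 16 mm wide, 8 mm thick, on the post (axis at (-72, 0) mm in the case's frame). 0 = pointing to the case's +x, fully across the closed lid (stop); grows anticlockwise seen from above; pi/2 = to the case's +y, clear. Starts at 1.4 to 1.7, stop 1.75. Bar underside 58 mm above the ledge, 2 mm over the closed lid. Light friction, stays put; push its knob sideways.
- latch_knob (a point): Half-way up the red upright knob on the latch bar, 55 mm from the latch's axis; the knob is 14 mm across and 32 mm tall, from 66 to 98 mm above the ledge.
- crate: Grey open crate, fixed, 297 mm (x) x 175 mm (y) x 24 mm high, shallow, walls and floor 5 mm. Origin: centre of its underside. Holds the soap bars and clutter, at random places.
- brush_grip (a point): Middle of the wooden grip of the scrub brush, which starts bristles down in the lower half of the case. Bristles with wooden back 84 x 42 mm, 30 mm high; on top a grip 66 mm long (x), 24 mm wide (y), 22 mm high. This point is 41 mm above the underside (bristles), 11 mm below the top. Mass about 0.11 kg.
- washboard_top (a point): Centre of the top face of the blue plastic washboard that lies flat, fixed, 220 mm (x) x 130 mm (y) x 14 mm thick. z up.
- soap1_center (a point): Centre of a green soap bar, 64 mm (x) x 32 mm (y) x 34 mm (z), about 0.08 kg. It starts in the crate. Two to four of the four bars are present; an absent one reads None.
- soap2_center (a point): Centre of a green soap bar, 64 mm (x) x 32 mm (y) x 34 mm (z), about 0.08 kg. It starts in the crate. Two to four of the four bars are present; an absent one reads None.
- soap3_center (a point): Centre of a green soap bar, 64 mm (x) x 32 mm (y) x 34 mm (z), about 0.08 kg. It starts in the crate. Two to four of the four bars are present; an absent one reads None.
- soap4_center (a point): Centre of a green soap bar, 64 mm (x) x 32 mm (y) x 34 mm (z), about 0.08 kg. It starts in the crate. Two to four of the four bars are present; an absent one reads None.
- pumice_center (a point): Centre of a grey pumice stone, 60 x 38 x 20 mm, in the crate; it must stay in the crate.
- clothes_peg_center (a point): Centre of a red plastic clothes peg, 76 x 16 x 14 mm, lying in the crate; it must stay in the crate.
- clothes_peg2_center (a point): Centre of a blue plastic clothes peg, 76 x 16 x 14 mm, lying in the crate; it must stay in the crate.
- clothes_peg3_center (a point): Centre of a yellow plastic clothes peg, 76 x 16 x 14 mm, lying in the crate; it must stay in the crate.
- cup: Empty aluminium cup, 68 mm across, 85 mm tall, standing beyond the crate. Origin: centre of its underside. Bystander.
- caddy: Round caddy, 130 mm across, 126 mm tall, with four plastic pegs standing on it. Origin: centre of its underside. Bystander.
- brush: The scrub brush as a whole; origin: centre of its underside (bristles).
- soap1: The soap bar as a whole; origin: centre of its underside; None if absent.
- soap2: The soap bar as a whole; origin: centre of its underside; None if absent.
- soap3: The soap bar as a whole; origin: centre of its underside; None if absent.
- soap4: The soap bar as a whole; origin: centre of its underside; None if absent.

How it is judged:
On the way, in this order (a step that is already met when the one before it is completed fails the run):
1. the brush is on the washboard and every soap bar present lies in the lower half, with the lid still open and the latch clear (x of soap1_center in the frame of case between -0.045 and 0.045 m and y of soap1_center in the frame of case between -0.128 and 0.128 m and z of soap1_center in the frame of case between 0 and 0.034 m and x of soap2_center in the frame of case between -0.045 and 0.045 m and y of soap2_center in the frame of case between -0.128 and 0.128 m and z of soap2_center in the frame of case between 0 and 0.034 m and x of soap3_center in the frame of case between -0.045 and 0.045 m and y of soap3_center in the frame of case between -0.128 and 0.128 m and z of soap3_center in the frame of case between 0 and 0.034 m and x of soap4_center in the frame of case between -0.045 and 0.045 m and y of soap4_center in the frame of case between -0.128 and 0.128 m and z of soap4_center in the frame of case between 0 and 0.034 m and x of brush_grip in the frame of washboard_top between -0.11 and 0.11 m and y of brush_grip in the frame of washboard_top between -0.065 and 0.065 m and z of brush_grip in the frame of washboard_top between 0.005 and 0.06 m and value of joint each of lid, latch above 0.8 rad), for 0.2 s.
2. the upper half is folded shut, edge to edge, while the latch is still clear (value of joint lid below 0.035 rad and value of joint latch above 0.8 rad), for 0.2 s.
3. the latch is turned across the closed lid (value of joint lid below 0.035 rad and value of joint latch below 0.25 rad), for 0.2 s.
At the end, for the whole second after the job is handed in: Lid within 0.035 rad of shut, latch within 0.25 rad of fully across; every soap bar present lies in the lower half (centre under 34 mm high); brush on the washboard, its centre over the board; pumice and pegs in the crate; all released and at rest (all of step 3 and x of soap1_center in the frame of case between -0.045 and 0.045 m and y of soap1_center in the frame of case between -0.128 and 0.128 m and z of soap1_center in the frame of case between 0 and 0.034 m and x of soap2_center in the frame of case between -0.045 and 0.045 m and y of soap2_center in the frame of case between -0.128 and 0.128 m and z of soap2_center in the frame of case between 0 and 0.034 m and x of soap3_center in the frame of case between -0.045 and 0.045 m and y of soap3_center in the frame of case between -0.128 and 0.128 m and z of soap3_center in the frame of case between 0 and 0.034 m and x of soap4_center in the frame of case between -0.045 and 0.045 m and y of soap4_center in the frame of case between -0.128 and 0.128 m and z of soap4_center in the frame of case between 0 and 0.034 m and x of brush_grip in the frame of washboard_top between -0.11 and 0.11 m and y of brush_grip in the frame of washboard_top between -0.065 and 0.065 m and z of brush_grip in the frame of washboard_top between 0.005 and 0.06 m and x of pumice_center in the frame of crate between -0.15 and 0.15 m and y of pumice_center in the frame of crate between -0.09 and 0.09 m and z of pumice_center in the frame of crate between 0 and 0.05 m and x of clothes_peg_center in the frame of crate between -0.15 and 0.15 m and y of clothes_peg_center in the frame of crate between -0.09 and 0.09 m and z of clothes_peg_center in the frame of crate between 0 and 0.05 m and x of clothes_peg2_center in the frame of crate between -0.15 and 0.15 m and y of clothes_peg2_center in the frame of crate between -0.09 and 0.09 m and z of clothes_peg2_center in the frame of crate between 0 and 0.05 m and x of clothes_peg3_center in the frame of crate between -0.15 and 0.15 m and y of clothes_peg3_center in the frame of crate between -0.09 and 0.09 m and z of clothes_peg3_center in the frame of crate between 0 and 0.05 m and linear speed of each of soap1, soap2, soap3, soap4, brush below 0.03 m/s); the robot touches nothing.
It fails at once if the cup is knocked over or shoved more than 4 cm (angle between cup's own z axis and vertical above 0.5 rad or distance of cup from where it was at the start of the episode above 0.04 m).
It fails at once if the caddy is tipped or shoved more than 4 cm (angle between caddy's own z axis and vertical above 0.4 rad or distance of caddy from where it was at the start of the episode above 0.04 m).
Of soap1, soap2, soap3, soap4 only 2 to 4 are there at a start; the rules pass over those that are not, and their reading is None.
At some moment in a run one of soap1, soap2, soap3, soap4 may be knocked a few centimetres aside while the robot is not near it.
Once in a run the grip may slacken for a moment while it holds something.
It also fails if it takes over 210 s, if anything falls off the work surface, if the arm or the gripper's body presses on something with over 40 N, if the wrist force passes 120 N, or if a joint passes its speed limit or range.

## Working session

There is one attempt and no reset: what is moved stays moved. The work goes in short steps, Python scripts to look and compute and a tool call to move; the robot and the scene stay as the last step left them, time stands still between calls to the robot, and variables do not carry over. Pictures are saved under pics/ and viewed, and the job is handed in when it is done.

Besides the shell and the picture viewer there is one more tool, called as name(argument=value, ...) on one line, values as JSON. send_rows: Moves the arm, as the interface text tells. Its arguments: {"type":"object","properties":{"targets":{"type":"array"},"squeeze":{"type":"number"}},"required":["targets"]}

```bash
ls; mkdir -p pics; python3 - <<'E'
from plant import r
import cv2
print(r.read_state())
for n in ("scene","top"):
    s=r.snapshot(n); cv2.imwrite(f"pics/{n}0.png",s["img"]); print(n,s["mtx"],s["position"],s["attitude"])
E
```

```text
pics
{'time_s': 0.0, 'joint_positions': array([-9.59360479e-01,  2.55713678e-01,  1.06972068e-01, -5.03130805e-04,
       -1.42389069e+00, -2.84569974e-01]), 'joint_velocities': array([ 0.00092637,  0.00120105, -0.00012004,  0.00080129, -0.00015946,
        0.00044038]), 'joint_torque': array([-1.57238051e-04, -3.86631095e+01,  2.37941194e+01,  5.36521420e+00,
       -5.98757237e-03,  1.32848245e-05]), 'eef_pos': array([ 0.17647286, -0.52037859,  0.23039618]), 'tool_rot': array([ 0.4123861 , -0.57412064,  0.4116243 ,  0.57522919]), 'ft_force': array([0.58832579, 0.05763635, 0.23224933]), 'wrist_torque': array([-0.05817828,  0.0188204 , -0.02869785]), 'width': 0.9948769170288253}
scene [[453.83962028   0.         320.75813477]
 [  0.         453.83962028 244.73997109]
 [  0.           0.           1.        ]] [1.10241329 0.56420781 0.57371736] [-0.17341828  0.33043996  0.82156752 -0.43100156]
top [[535.086819     0.         317.66497699]
 [  0.         535.086819   240.63089313]
 [  0.           0.           1.        ]] [0.42619561 0.05328917 1.02537431] [ 0.06625332 -0.70148526  0.70732303 -0.05677204]
```

View pics/scene0.png

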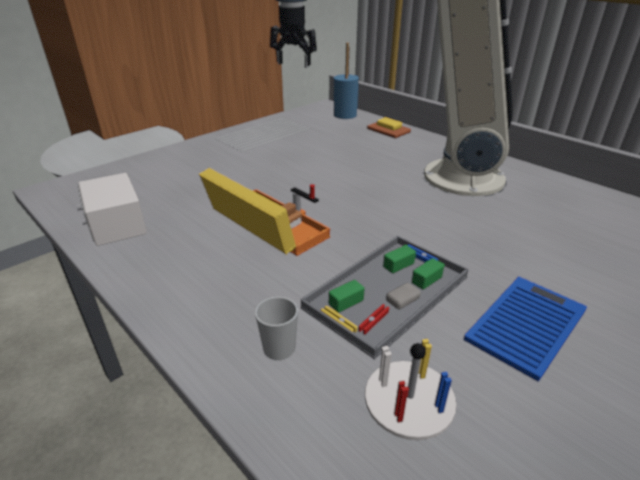

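View pics/top0.png

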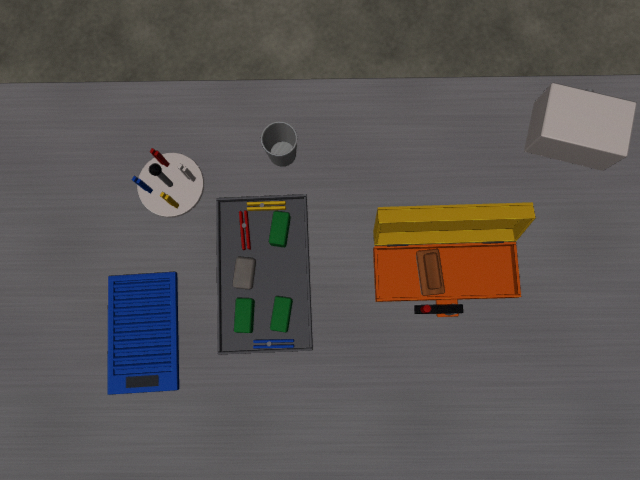

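```bash
cat > h.py <<'E'
import numpy as np, cv2
from scipy.spatial.transform import Rotation as R
from plant import r
def rot(q): return R.from_quat([q[1],q[2],q[3],q[0]])
def snap(n,save=None):
    s=r.snapshot(n)
    if save: cv2.imwrite(f"pics/{save}.png",s["img"])
    return s
def ray(s,u,v,z):
    d=rot(s["attitude"]).apply(np.linalg.inv(s["mtx"])@[u,v,1.]); p=np.array(s["position"])
    return p+d*(z-p[2])/d[2]
def proj(s,P):
    P=np.atleast_2d(P); c=rot(s["attitude"]).inv().apply(P-s["position"]); w=c@s["mtx"].T
    return w[:,:2]/w[:,2:]
def crop(s,x0,y0,w,h,k,name):
    cv2.imwrite(f"pics/{name}.png",cv2.resize(s["img"][y0:y0+h,x0:x0+w],None,fx=k,fy=k,interpolation=cv2.INTER_CUBIC))
def st():
    s=r.read_state(); T=rot(s["tool_rot"])
    print("t",round(s["time_s"],2),"tcp",s["eef_pos"].round(4),"xax",T.apply([1,0,0]).round(3),"zax",T.apply([0,0,1]).round(3),"F",s["ft_force"].round(1),"w",round(s["width"],3),"q",s["joint_positions"].round(2))
    return s
E
python3 - <<'E'
from h import *
s=snap("top"); st()
import pickle; pickle.dump(s,open("top0.pkl","wb"))
crop(s,100,190,220,210,3.6,"c1"); crop(s,365,195,180,130,4.4,"c2")
E
```

```text
t 0.15 tcp [ 0.1765 -0.5205  0.2306] xax [-0.001  0.001 -1.   ] zax [-0.321  0.947  0.001] F [ 0.1 -0.6 -0.7] w 1.001 q [-0.96  0.26  0.11 -0.   -1.42 -0.28]
```

View pics/c1.png

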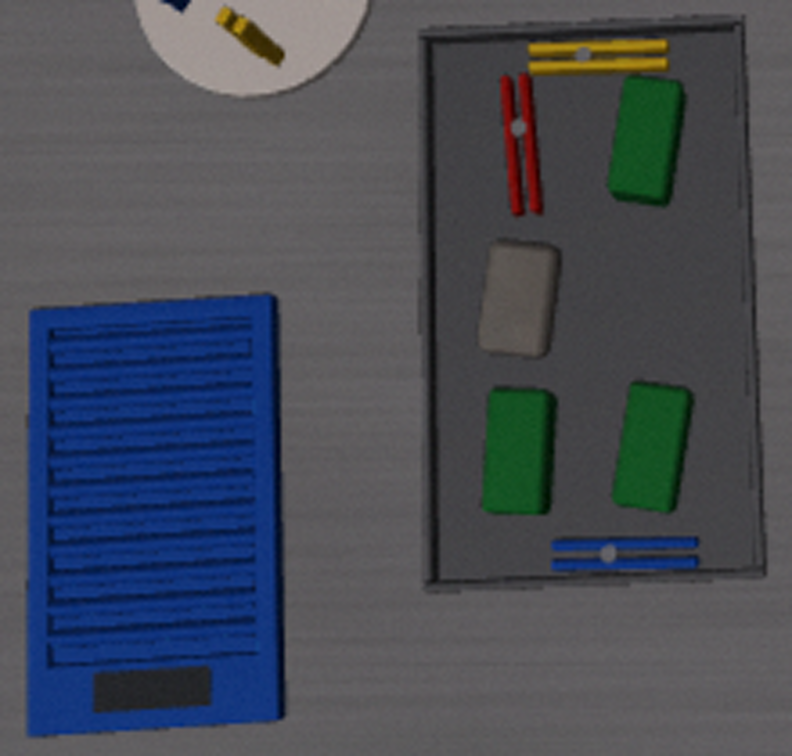

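View pics/c2.png

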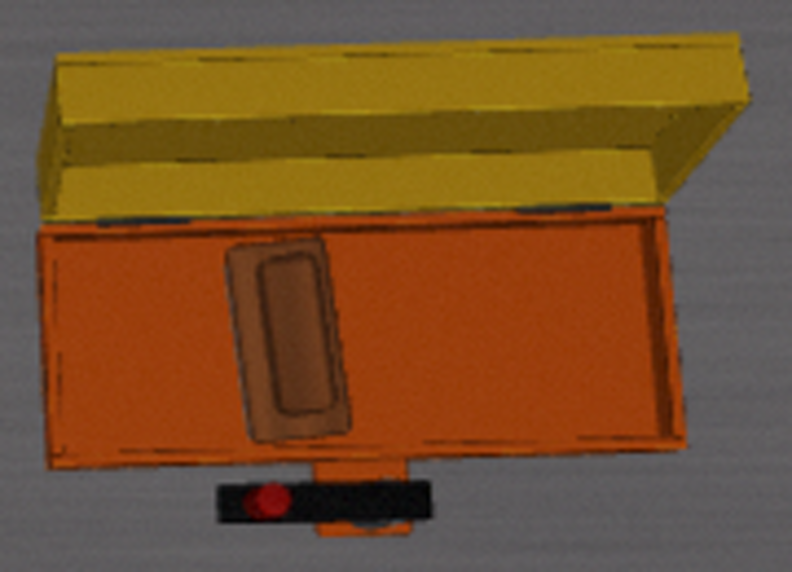

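```bash
python3 - <<'E'
from h import *
import pickle
s=pickle.load(open("top0.pkl","rb"))
def c1(u,v): return (u+.5)/3.6-.5+100,(v+.5)/3.6-.5+190
def c2(u,v): return (u+.5)/4.4-.5+365,(v+.5)/4.4-.5+195
def rep(n,pts,f,z):
    P=np.array([ray(s,*f(*p),z)[:2] for p in pts]); c,(w,h),a=cv2.minAreaRect((P*1000).astype(np.float32))
    print(n,P.mean(0).round(4),"edges",np.linalg.norm(P-np.roll(P,-1,0),axis=1).round(3),"ang01",np.degrees(np.arctan2(*(P[1]-P[0])[::-1])).round(1),"ang12",np.degrees(np.arctan2(*(P[2]-P[1])[::-1])).round(1))
rep("case",[(38,232),(663,208),(685,447),(50,468)],c2,.026)
rep("brushback",[(227,247),(322,236),(352,430),(258,442)],c2,.035)
rep("grip",[(258,258),(313,250),(335,408),(276,415)],c2,.057)
rep("board",[(30,310),(275,294),(283,718),(28,735)],c1,.014)
rep("crate",[(420,32),(745,16),(765,572),(425,590)],c1,.024)
rep("sA",[(487,390),(553,392),(548,513),(483,511)],c1,.039)
rep("sB",[(634,383),(691,390),(672,510),(613,503)],c1,.039)
rep("sC",[(630,78),(683,84),(667,203),(610,192)],c1,.039)
rep("pum",[(490,240),(560,245),(548,357),(480,350)],c1,.025)
rep("blue peg",[(553,538),(698,538),(698,568),(553,570)],c1,.019)
rep("red peg",[(500,76),(530,73),(543,213),(514,215)],c1,.019)
rep("yel peg",[(529,43),(666,40),(666,71),(529,73)],c1,.019)
rep("latchbar",[(218,485),(431,481),(431,518),(218,523)],c2,.066)
print("knob",ray(s,*c2(275,498),.098))
rep("lidtop",[(57,55),(740,35),(748,102),(62,122)],c2,.13)
for n,p,z in (("caddyc",(170,184),.03),("cupc",(280,138),.085)): print(n,ray(s,*p,z))
E
```

```text
case [ 0.5415 -0.1738] edges [0.268 0.102 0.267 0.101] ang01 -88.3 ang12 -178.9
brushback [ 0.5405 -0.1428] edges [0.041 0.083 0.04  0.083] ang01 -83.9 ang12 -173.9
grip [ 0.5404 -0.1409] edges [0.023 0.066 0.024 0.065] ang01 -82.2 ang12 -174.7
board [0.4349 0.3956] edges [0.13  0.218 0.131 0.218] ang01 -86.7 ang12 -176.7
crate [0.544  0.1693] edges [0.175 0.293 0.174 0.293] ang01 -87.7 ang12 -178.2
sA [0.463  0.2028] edges [0.034 0.061 0.033 0.061] ang01 -92.2 ang12 178.4
sB [0.465  0.1342] edges [0.029 0.061 0.03  0.061] ang01 -97.4 ang12 171.0
sC [0.6242 0.1376] edges [0.028 0.064 0.03  0.062] ang01 -97.2 ang12 172.6
pum [0.543  0.2053] edges [0.037 0.059 0.036 0.058] ang01 -94.6 ang12 174.7
blue peg [0.4112 0.1495] edges [0.075 0.015 0.074 0.016] ang01 -90.4 ang12 -180.0
red peg [0.6263 0.2065] edges [0.016 0.077 0.015 0.076] ang01 -84.7 ang12 -173.9
yel peg [0.6736 0.1665] edges [0.074 0.017 0.074 0.017] ang01 -89.3 ang12 -179.8
latchbar [ 0.4705 -0.1478] edges [0.086 0.015 0.086 0.015] ang01 -89.4 ang12 176.9
knob [ 0.47058348 -0.12191433  0.098     ]
lidtop [ 0.6305 -0.1716] edges [0.265 0.027 0.265 0.027] ang01 -88.9 ang12 -177.8
caddyc [0.7152795  0.35067047 0.03      ]
cupc [0.78507568 0.13363918 0.085     ]
```

send_rows(targets=[{"rotation":[0,0,-2],"xyz":[0.036,0.038,0],"fingers":-0.2},{"rotation":[0,0,-4],"xyz":[0.064,0.066,0],"fingers":-0.2},{"rotation":[0,0,-6],"xyz":[0.091,0.095,0],"fingers":-0.2},{"rotation":[0,0,-8],"xyz":[0.118,0.123,0],"fingers":-0.2},{"rotation":[0,0,-10],"xyz":[0.146,0.152,0],"fingers":-0.2},{"rotation":[0,0,-12],"xyz":[0.173,0.18,0],"fingers":-0.2},{"rotation":[0,0,-13],"xyz":[0.2,0.208,0],"fingers":-0.2},{"rotation":[0,0,-13],"xyz":[0.227,0.237,0],"fingers":-0.2},{"rotation":[0,0,-13],"xyz":[0.25,0.26,0],"fingers":-0.2},{"rotation":[0,0,-13],"xyz":[0.26,0.27,0],"fingers":-0.2}], squeeze=40)

```text
time_s: 0.98
eef_pos: [0.4385, -0.2476, 0.2301]
tool_rot: [0.474, -0.524, 0.473, 0.526]
ft_force: [0.5, -0.5, -0.4]
width: 0.596
```

```bash
python3 -c "
from h import *
s=st();print(np.array([.5404,-.142,.16])-s['eef_pos'])"
```

```text
t 0.98 tcp [ 0.4385 -0.2476  0.2301] xax [-0.     0.002 -1.   ] zax [-0.103  0.995  0.002] F [ 0.5 -0.5 -0.4] w 0.596 q [-0.2   0.16 -0.01 -0.   -1.4  -1.26]
[ 0.10185822  0.10563461 -0.07012948]
```

send_rows(targets=[{"rotation":[0,0,0],"xyz":[0.028,0.029,-0.0],"fingers":-0.2},{"rotation":[0,0,0],"xyz":[0.055,0.057,-0.01],"fingers":-0.2},{"rotation":[0,0,0],"xyz":[0.08,0.083,-0.03],"fingers":-0.2},{"rotation":[0,0,0],"xyz":[0.102,0.1055,-0.06],"fingers":-0.2},{"rotation":[0,0,0],"xyz":[0.102,0.1055,-0.09],"fingers":-0.2},{"rotation":[0,0,0],"xyz":[0.102,0.1055,-0.12],"fingers":-0.2},{"rotation":[0,0,0],"xyz":[0.102,0.1055,-0.14],"fingers":-0.2},{"rotation":[0,0,0],"xyz":[0.102,0.1055,-0.16],"fingers":-0.2},{"rotation":[0,0,0],"xyz":[0.102,0.1055,-0.16],"fingers":-0.2},{"rotation":[0,0,0],"xyz":[0.102,0.1055,-0.16],"fingers":-0.2}])

```text
time_s: 1.82
eef_pos: [0.5398, -0.1422, 0.0695]
tool_rot: [0.473, -0.524, 0.474, 0.526]
ft_force: [0.4, 1.0, 1.5]
width: 0.602
```

```bash
python3 -c "
from h import *
st();s=snap('scene','s1');crop(s,180,80,240,180,3.3,'c3')
s=snap('top');crop(s,365,195,180,130,4.4,'c4')"
```

```text
t 1.82 tcp [ 0.5398 -0.1422  0.0695] xax [-0.003  0.002 -1.   ] zax [-0.103  0.995  0.002] F [0.4 1.  1.5] w 0.602 q [ 0.02  0.38 -0.15 -0.   -1.05 -1.49]
```

View pics/c3.png

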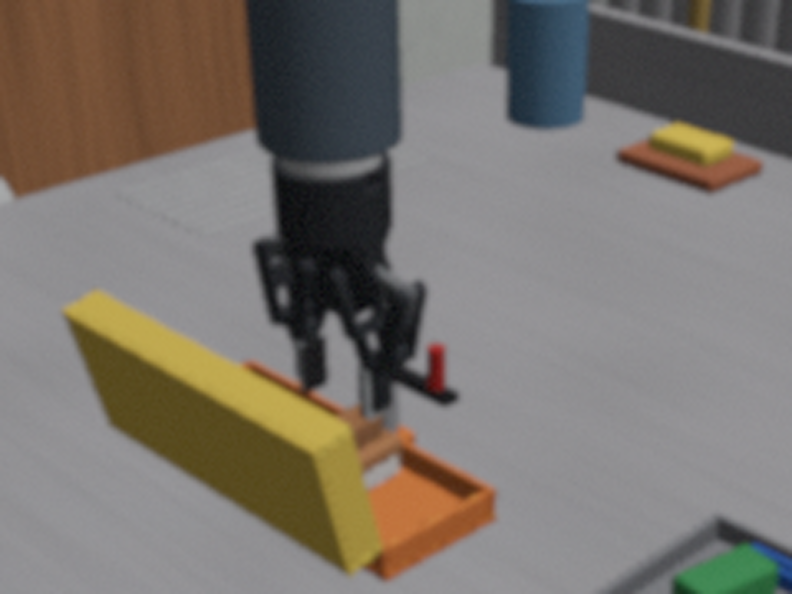

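View pics/c4.png

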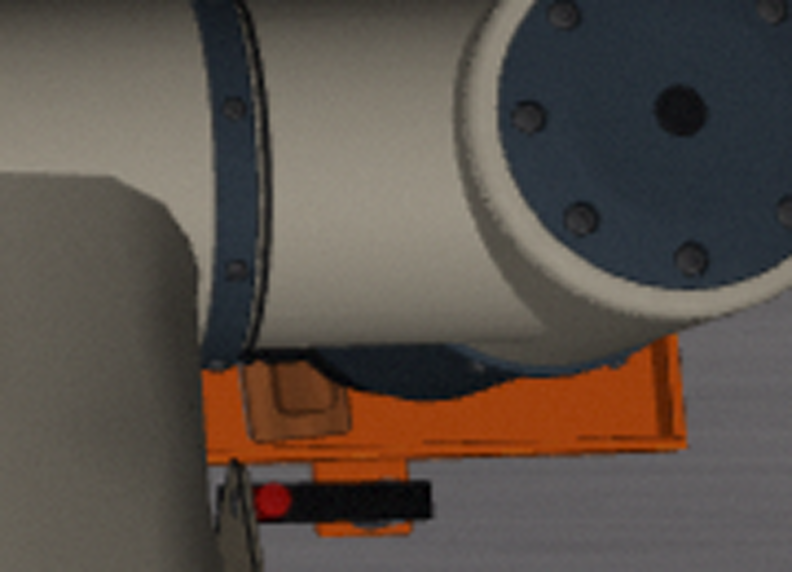

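send_rows(targets=[{"rotation":[0,0,0],"xyz":[0.0,0,-0.015],"fingers":-0.2},{"rotation":[0,0,0],"xyz":[0,0,-0.028],"fingers":-0.2},{"rotation":[0,0,0],"xyz":[0,0,-0.029],"fingers":-0.2},{"rotation":[0,0,0],"xyz":[0,0,-0.029],"fingers":1},{"rotation":[0,0,0],"xyz":[0,0,-0.029],"fingers":1},{"rotation":[0,0,0],"xyz":[0,0,-0.029],"fingers":1},{"rotation":[0,0,0],"xyz":[0,0,-0.029],"fingers":1},{"rotation":[0,0,0],"xyz":[0,0,-0.029],"fingers":1},{"rotation":[0,0,0],"xyz":[0,0,-0.029],"fingers":1},{"rotation":[0,0,0],"xyz":[0,0,-0.029],"fingers":1}], squeeze=40)

```text
time_s: 2.75
eef_pos: [0.5426, -0.1427, 0.0443]
tool_rot: [-0.475, 0.526, -0.472, -0.524]
ft_force: [-1.3, -0.6, 6.3]
width: 0.27
```

send_rows(targets=[{"rotation":[0,0,0],"xyz":[0.0,0,0.02],"fingers":1},{"rotation":[0,0,0],"xyz":[0,0,0.045],"fingers":1},{"rotation":[0,0,0],"xyz":[0,0,0.07],"fingers":1},{"rotation":[0,0,0],"xyz":[0,0,0.095],"fingers":1},{"rotation":[0,0,0],"xyz":[0,0,0.12],"fingers":1},{"rotation":[0,0,0],"xyz":[-0.01,0.02,0.13],"fingers":1},{"rotation":[0,0,0],"xyz":[-0.015,0.05,0.13],"fingers":1},{"rotation":[0,0,0],"xyz":[-0.02,0.08,0.13],"fingers":1},{"rotation":[0,0,0],"xyz":[-0.025,0.11,0.13],"fingers":1},{"rotation":[0,0,0],"xyz":[-0.03,0.14,0.13],"fingers":1}])

```text
time_s: 3.58
eef_pos: [0.5119, -0.0014, 0.1744]
tool_rot: [-0.475, 0.526, -0.472, -0.524]
ft_force: [0.3, -0.7, -1.9]
width: 0.264
```

```bash
python3 -c "
from h import *
st();s=snap('scene','s2')"
```

```text
t 3.58 tcp [ 0.5119 -0.0014  0.1744] xax [ 0.005  0.001 -1.   ] zax [-0.103  0.995  0.001] F [ 0.3 -0.7 -1.9] w 0.264 q [ 0.3   0.2  -0.11 -0.   -1.26 -1.77]
```

View pics/s2.png

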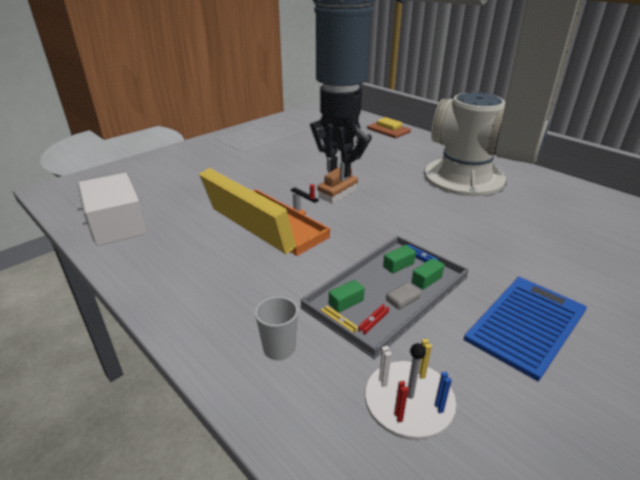

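send_rows(targets=[{"rotation":[0,0,0],"xyz":[-0.007,0.035,0],"fingers":1},{"rotation":[0,0,0],"xyz":[-0.014,0.072,0],"fingers":1},{"rotation":[0,0,0],"xyz":[-0.021,0.11,0],"fingers":1},{"rotation":[0,0,0],"xyz":[-0.028,0.148,0],"fingers":1},{"rotation":[0,0,0],"xyz":[-0.035,0.186,0],"fingers":1},{"rotation":[0,0,0],"xyz":[-0.042,0.224,0],"fingers":1},{"rotation":[0,0,0],"xyz":[-0.049,0.262,0],"fingers":1},{"rotation":[0,0,0],"xyz":[-0.056,0.3,0],"fingers":1},{"rotation":[0,0,0],"xyz":[-0.063,0.335,0],"fingers":1},{"rotation":[0,0,0],"xyz":[-0.07,0.36,0],"fingers":1}])

```text
time_s: 4.47
eef_pos: [0.4404, 0.3655, 0.174]
tool_rot: [-0.475, 0.526, -0.471, -0.526]
ft_force: [-0.2, 0.7, -0.4]
width: 0.265
```

send_rows(targets=[{"rotation":[0,0,0],"xyz":[-0.003,0.02,-0.01],"fingers":1},{"rotation":[0,0,0],"xyz":[-0.004,0.036,-0.03],"fingers":1},{"rotation":[0,0,0],"xyz":[-0.004,0.036,-0.055],"fingers":1},{"rotation":[0,0,0],"xyz":[-0.004,0.036,-0.08],"fingers":1},{"rotation":[0,0,0],"xyz":[-0.004,0.036,-0.1],"fingers":1},{"rotation":[0,0,0],"xyz":[-0.004,0.036,-0.112],"fingers":1},{"rotation":[0,0,0],"xyz":[-0.004,0.036,-0.118],"fingers":1},{"rotation":[0,0,0],"xyz":[-0.004,0.036,-0.118],"fingers":1},{"rotation":[0,0,0],"xyz":[-0.004,0.036,-0.118],"fingers":1},{"rotation":[0,0,0],"xyz":[-0.004,0.036,-0.118],"fingers":1}])

```text
time_s: 5.3
eef_pos: [0.437, 0.4022, 0.0572]
tool_rot: [-0.476, 0.526, -0.47, -0.526]
ft_force: [0.1, -0.4, 0.3]
width: 0.268
```

```bash
python3 -c "
from h import *
st();s=snap('scene','s3');crop(s,380,180,240,200,3.3,'c5')"
```

```text
t 5.3 tcp [0.437  0.4022 0.0572] xax [ 0.006  0.006 -1.   ] zax [-0.106  0.994  0.005] F [ 0.1 -0.4  0.3] w 0.268 q [ 1.01  0.44 -0.08  0.   -1.04 -2.47]
```

View pics/c5.png

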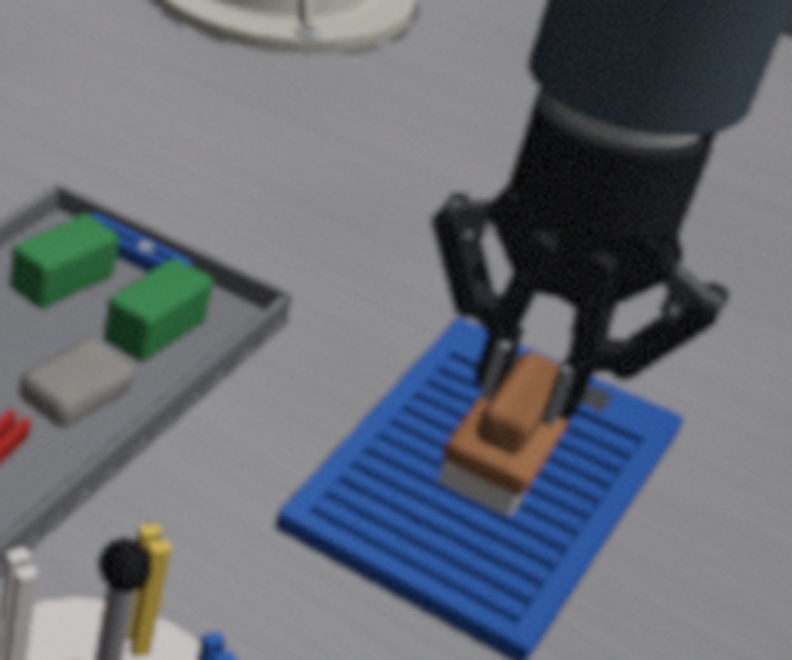

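send_rows(targets=[{"rotation":[0,0,0],"xyz":[0.0,-0.003,-0.003],"fingers":1},{"rotation":[0,0,0],"xyz":[0,-0.003,-0.004],"fingers":1},{"rotation":[0,0,0],"xyz":[0,-0.003,-0.004],"fingers":-0.2},{"rotation":[0,0,0],"xyz":[0,-0.003,-0.004],"fingers":-0.2},{"rotation":[0,0,0],"xyz":[0,-0.003,-0.004],"fingers":-0.2},{"rotation":[0,0,0],"xyz":[0,-0.003,-0.002],"fingers":-0.2},{"rotation":[0,0,0],"xyz":[0,-0.003,0.02],"fingers":-0.2},{"rotation":[0,0,0],"xyz":[0,-0.003,0.05],"fingers":-0.2},{"rotation":[0,0,0],"xyz":[0,-0.003,0.08],"fingers":-0.2},{"rotation":[0,0,0],"xyz":[0,-0.003,0.11],"fingers":-0.2}])

```text
time_s: 6.18
eef_pos: [0.4369, 0.399, 0.1688]
tool_rot: [-0.476, 0.526, -0.47, -0.526]
ft_force: [0.0, 0.7, -0.2]
width: 0.597
```

```bash
python3 -c "
from h import *
st();s=snap('scene','s4');s=snap('top','t4')"
```

```text
t 6.18 tcp [0.4369 0.399  0.1688] xax [ 0.006  0.006 -1.   ] zax [-0.106  0.994  0.005] F [ 0.   0.7 -0.2] w 0.597 q [ 1.01  0.36  0.09  0.   -1.3  -2.47]
```

View pics/t4.png

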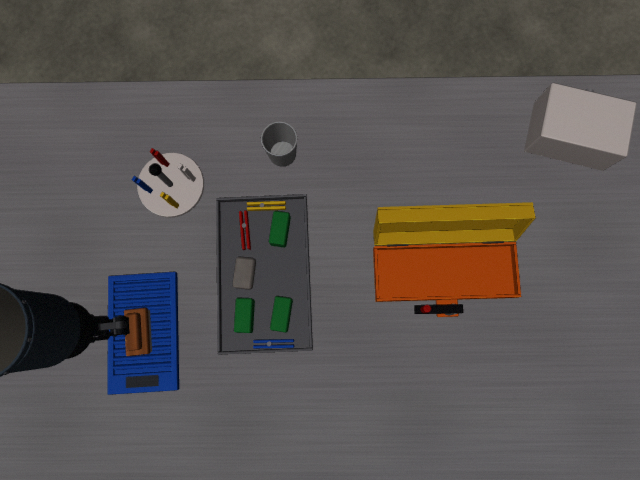

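View pics/s4.png

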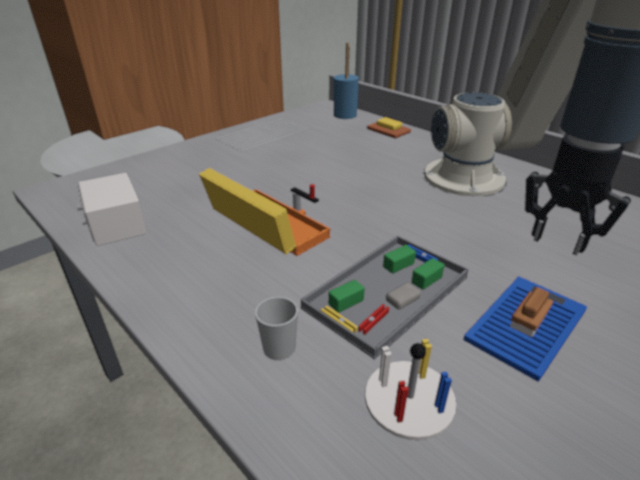

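send_rows(targets=[{"rotation":[0,0,-1.5],"xyz":[0.004,-0.035,0],"fingers":-0.2},{"rotation":[0,0,-3],"xyz":[0.01,-0.075,0],"fingers":-0.2},{"rotation":[0,0,-5],"xyz":[0.015,-0.115,0],"fingers":-0.2},{"rotation":[0,0,-7],"xyz":[0.02,-0.15,0],"fingers":-0.2},{"rotation":[0,0,-8],"xyz":[0.024,-0.18,-0.01],"fingers":-0.2},{"rotation":[0,0,-8],"xyz":[0.026,-0.196,-0.03],"fingers":-0.2},{"rotation":[0,0,-8],"xyz":[0.026,-0.196,-0.06],"fingers":-0.2},{"rotation":[0,0,-8],"xyz":[0.026,-0.196,-0.09],"fingers":-0.2},{"rotation":[0,0,-8],"xyz":[0.026,-0.196,-0.1],"fingers":-0.2},{"rotation":[0,0,-8],"xyz":[0.026,-0.196,-0.1],"fingers":-0.2}])

```text
time_s: 7.12
eef_pos: [0.4634, 0.2038, 0.0707]
tool_rot: [0.513, -0.492, 0.504, 0.491]
ft_force: [-0.5, 0.7, 0.3]
width: 0.602
```

```bash
python3 -c "
from h import *
st();s=snap('scene','s5');crop(s,300,180,200,160,4,'c6')"
```

```text
t 7.12 tcp [0.4634 0.2038 0.0707] xax [ 0.01   0.008 -1.   ] zax [0.033 0.999 0.009] F [-0.5  0.7  0.3] w 0.602 q [ 0.72  0.27 -0.3   0.   -0.99 -2.33]
```

View pics/c6.png

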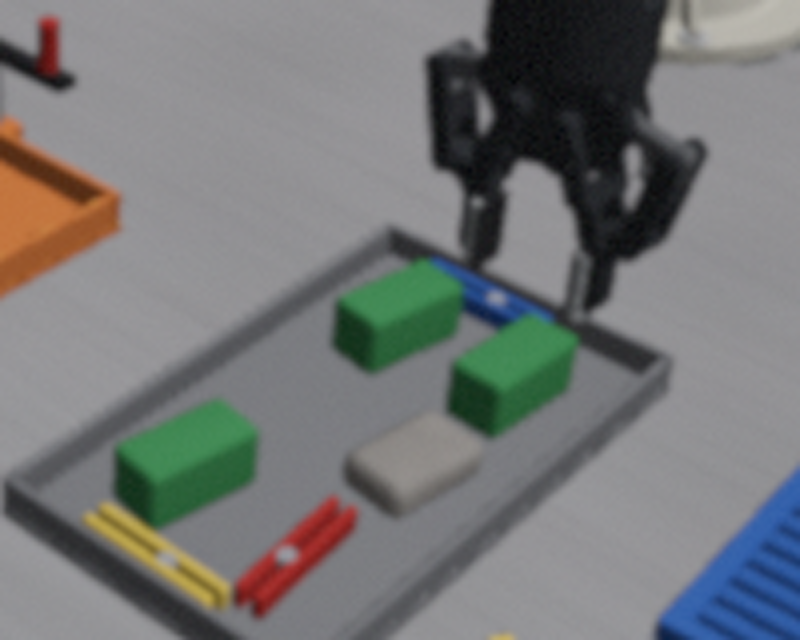

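send_rows(targets=[{"rotation":[0,0,0],"xyz":[0.0,-0.001,-0.025],"fingers":-0.2},{"rotation":[0,0,0],"xyz":[0,-0.001,-0.045],"fingers":-0.2},{"rotation":[0,0,0],"xyz":[0,-0.001,-0.058],"fingers":-0.2},{"rotation":[0,0,0],"xyz":[0,-0.001,-0.06],"fingers":-0.2},{"rotation":[0,0,0],"xyz":[0,-0.001,-0.06],"fingers":1},{"rotation":[0,0,0],"xyz":[0,-0.001,-0.06],"fingers":1},{"rotation":[0,0,0],"xyz":[0,-0.001,-0.06],"fingers":1},{"rotation":[0,0,0],"xyz":[0,-0.001,-0.06],"fingers":1},{"rotation":[0,0,0],"xyz":[0,-0.001,-0.06],"fingers":1},{"rotation":[0,0,0],"xyz":[0,-0.001,-0.06],"fingers":1}])

```text
time_s: 8.0
eef_pos: [0.4659, 0.2046, 0.0144]
tool_rot: [0.515, -0.493, 0.501, 0.491]
ft_force: [-1.4, 1.1, 6.6]
width: 0.366
```

send_rows(targets=[{"rotation":[0,0,0],"xyz":[0.0,0,0.02],"fingers":1},{"rotation":[0,0,0],"xyz":[0,0,0.05],"fingers":1},{"rotation":[0,0,0],"xyz":[0,0,0.085],"fingers":1},{"rotation":[0,0,0],"xyz":[0,0,0.12],"fingers":1},{"rotation":[0,0,0],"xyz":[0.003,-0.02,0.15],"fingers":1},{"rotation":[0,0,1],"xyz":[0.009,-0.05,0.16],"fingers":1},{"rotation":[0,0,1],"xyz":[0.015,-0.085,0.16],"fingers":1},{"rotation":[0,0,2],"xyz":[0.021,-0.12,0.16],"fingers":1},{"rotation":[0,0,2],"xyz":[0.027,-0.155,0.16],"fingers":1},{"rotation":[0,0,3],"xyz":[0.033,-0.19,0.16],"fingers":1}])

```text
time_s: 8.83
eef_pos: [0.4987, 0.0131, 0.175]
tool_rot: [-0.502, 0.506, -0.487, -0.504]
ft_force: [1.0, -0.1, -1.6]
width: 0.368
```

send_rows(targets=[{"rotation":[0,0,0],"xyz":[0.006,-0.035,0],"fingers":1},{"rotation":[0,0,0],"xyz":[0.012,-0.07,0],"fingers":1},{"rotation":[0,0,0],"xyz":[0.018,-0.105,0],"fingers":1},{"rotation":[0,0,0],"xyz":[0.024,-0.14,0],"fingers":1},{"rotation":[0,0,0],"xyz":[0.03,-0.175,0],"fingers":1},{"rotation":[0,0,0],"xyz":[0.036,-0.21,0],"fingers":1},{"rotation":[0,0,0],"xyz":[0.041,-0.24,0],"fingers":1},{"rotation":[0,0,0],"xyz":[0.044,-0.256,0],"fingers":1},{"rotation":[0,0,0],"xyz":[0.044,-0.256,-0.02],"fingers":1},{"rotation":[0,0,0],"xyz":[0.044,-0.256,-0.05],"fingers":1}])

```text
time_s: 9.67
eef_pos: [0.5446, -0.2451, 0.1274]
tool_rot: [-0.504, 0.508, -0.487, -0.502]
ft_force: [0.6, 0.8, -1.5]
width: 0.369
```

```bash
python3 -c "
from h import *
st();s=snap('scene','s6')"
```

```text
t 9.67 tcp [ 0.5446 -0.2451  0.1274] xax [ 0.023  0.011 -1.   ] zax [-0.019  1.     0.011] F [ 0.6  0.8 -1.5] w 0.369 q [-0.17  0.39  0.03 -0.02 -1.2  -1.38]
```

View pics/s6.png

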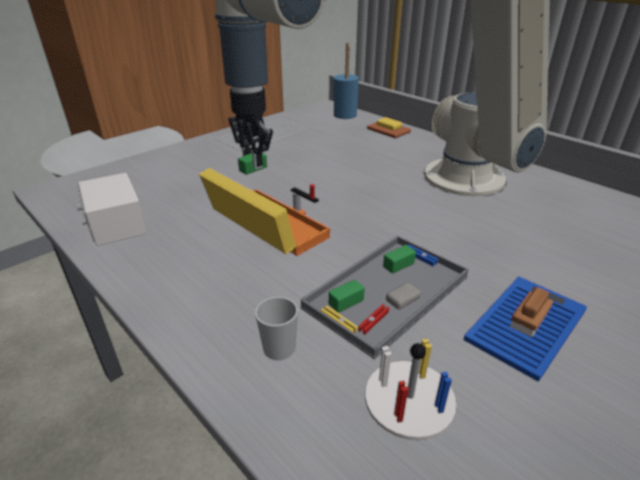

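send_rows(targets=[{"rotation":[-0.3,0.7,0],"xyz":[-0.001,0.001,-0.03],"fingers":1},{"rotation":[-0.6,1.3,0],"xyz":[-0.001,0.001,-0.06],"fingers":1},{"rotation":[-0.6,1.3,0],"xyz":[-0.001,0.001,-0.085],"fingers":1},{"rotation":[-0.6,1.3,0],"xyz":[-0.001,0.001,-0.1],"fingers":1},{"rotation":[-0.6,1.3,0],"xyz":[-0.001,0.001,-0.108],"fingers":1},{"rotation":[-0.6,1.3,0],"xyz":[-0.001,0.001,-0.112],"fingers":1},{"rotation":[-0.6,1.3,0],"xyz":[-0.001,0.001,-0.112],"fingers":1},{"rotation":[-0.6,1.3,0],"xyz":[-0.001,0.001,-0.112],"fingers":-0.2},{"rotation":[-0.6,1.3,0],"xyz":[-0.001,0.001,-0.112],"fingers":-0.2},{"rotation":[-0.6,1.3,0],"xyz":[-0.001,0.001,-0.112],"fingers":-0.2}])

```text
time_s: 10.55
eef_pos: [0.5394, -0.2411, 0.0073]
tool_rot: [0.494, -0.5, 0.497, 0.509]
ft_force: [0.4, 0.3, -0.2]
width: 0.599
```

send_rows(targets=[{"rotation":[0,0,0],"xyz":[0.0,0,0.025],"fingers":-0.2},{"rotation":[0,0,0],"xyz":[0,0,0.06],"fingers":-0.2},{"rotation":[0,0,0],"xyz":[0,0,0.1],"fingers":-0.2},{"rotation":[0,0,0],"xyz":[0,0.01,0.135],"fingers":-0.2},{"rotation":[0,0,1],"xyz":[-0.01,0.04,0.15],"fingers":-0.2},{"rotation":[0,0,2],"xyz":[-0.02,0.08,0.15],"fingers":-0.2},{"rotation":[0,0,3],"xyz":[-0.03,0.12,0.15],"fingers":-0.2},{"rotation":[0,0,3],"xyz":[-0.035,0.16,0.15],"fingers":-0.2},{"rotation":[0,0,3],"xyz":[-0.04,0.2,0.15],"fingers":-0.2},{"rotation":[0,0,3],"xyz":[-0.045,0.24,0.15],"fingers":-0.2}])

```text
time_s: 11.38
eef_pos: [0.4938, 0.0006, 0.1573]
tool_rot: [0.481, -0.513, 0.483, 0.522]
ft_force: [0.6, 0.0, -0.3]
width: 0.6
```

```bash
python3 -c "
from h import *
st();s=snap('scene','s7');s=snap('top','t7')"
```

```text
t 11.38 tcp [0.4938 0.0006 0.1573] xax [-0.012  0.006 -1.   ] zax [-0.07   0.997  0.007] F [ 0.6  0.  -0.3] w 0.6 q [ 0.31  0.19 -0.16 -0.01 -1.23 -1.81]
```

View pics/s7.png

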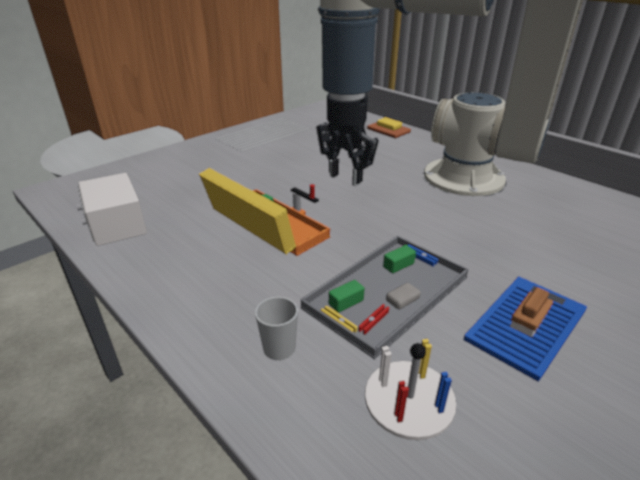

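View pics/t7.png

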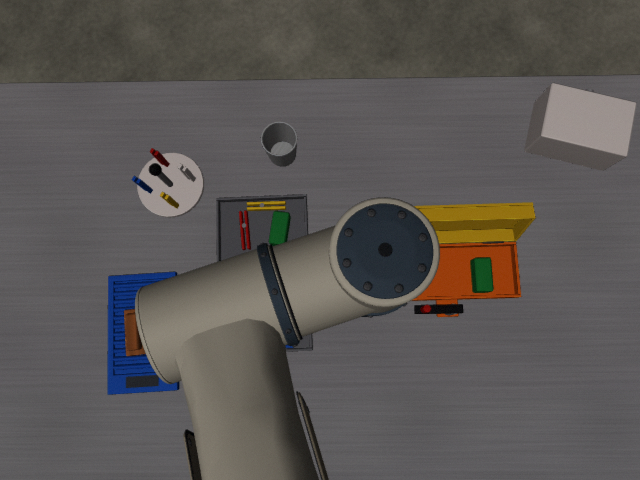

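send_rows(targets=[{"rotation":[0,0,-2],"xyz":[-0.006,0.03,0],"fingers":-0.2},{"rotation":[0,-0.3,-5],"xyz":[-0.014,0.065,0],"fingers":-0.2},{"rotation":[-0.3,-0.7,-8],"xyz":[-0.022,0.1,0],"fingers":-0.2},{"rotation":[-0.3,-0.7,-12],"xyz":[-0.029,0.1336,-0.01],"fingers":-0.2},{"rotation":[-0.3,-0.7,-12],"xyz":[-0.029,0.1336,-0.03],"fingers":-0.2},{"rotation":[-0.3,-0.7,-12],"xyz":[-0.029,0.1336,-0.06],"fingers":-0.2},{"rotation":[-0.3,-0.7,-12],"xyz":[-0.029,0.1336,-0.085],"fingers":-0.2},{"rotation":[-0.3,-0.7,-12],"xyz":[-0.029,0.1336,-0.085],"fingers":-0.2},{"rotation":[-0.3,-0.7,-12],"xyz":[-0.029,0.1336,-0.085],"fingers":-0.2},{"rotation":[-0.3,-0.7,-12],"xyz":[-0.029,0.1336,-0.085],"fingers":-0.2}])

```text
time_s: 12.32
eef_pos: [0.4661, 0.1372, 0.0738]
tool_rot: [0.534, -0.466, 0.53, 0.466]
ft_force: [-0.6, 0.8, -0.1]
width: 0.596
```

```bash
python3 -c "
from h import *
st();s=snap('scene','s8');crop(s,300,180,200,160,4,'c8')"
```

```text
t 12.32 tcp [0.4661 0.1372 0.0738] xax [ 0.003  0.003 -1.   ] zax [0.132 0.991 0.004] F [-0.6  0.8 -0.1] w 0.596 q [ 0.61  0.24 -0.34 -0.   -0.99 -2.31]
```

View pics/c8.png

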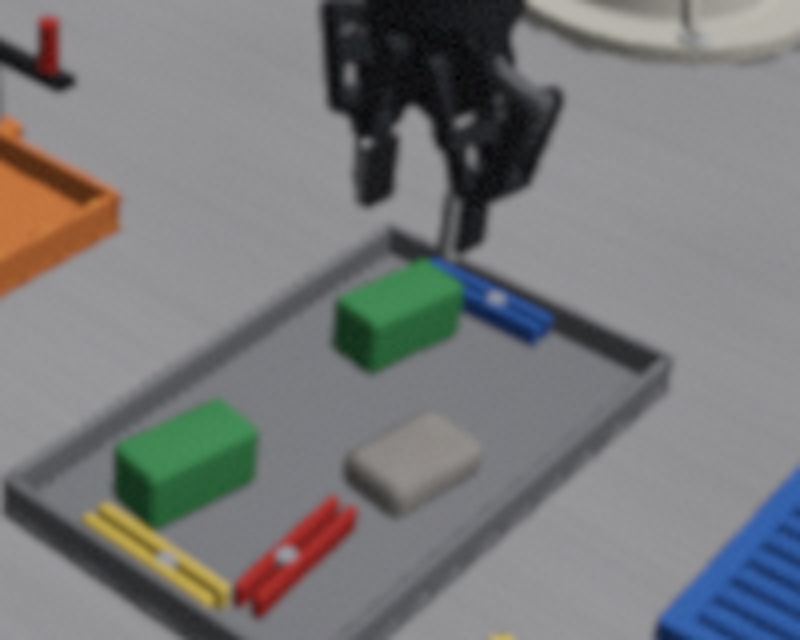

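send_rows(targets=[{"rotation":[0,0,0],"xyz":[0.0,-0.003,-0.025],"fingers":-0.2},{"rotation":[0,0,0],"xyz":[0,-0.003,-0.045],"fingers":-0.2},{"rotation":[0,0,0],"xyz":[0,-0.003,-0.058],"fingers":-0.2},{"rotation":[0,0,0],"xyz":[0,-0.003,-0.062],"fingers":-0.2},{"rotation":[0,0,0],"xyz":[0,-0.003,-0.062],"fingers":1},{"rotation":[0,0,0],"xyz":[0,-0.003,-0.062],"fingers":1},{"rotation":[0,0,0],"xyz":[0,-0.003,-0.062],"fingers":1},{"rotation":[0,0,0],"xyz":[0,-0.003,-0.062],"fingers":1},{"rotation":[0,0,0],"xyz":[0,-0.003,-0.062],"fingers":1},{"rotation":[0,0,0],"xyz":[0,-0.003,-0.062],"fingers":1}])

```text
time_s: 13.2
eef_pos: [0.4675, 0.135, 0.0136]
tool_rot: [0.535, -0.466, 0.529, 0.466]
ft_force: [-1.6, -0.2, 6.8]
width: 0.368
```

send_rows(targets=[{"rotation":[0,0,0],"xyz":[0.0,0,0.02],"fingers":1},{"rotation":[0,0,0],"xyz":[0,0,0.05],"fingers":1},{"rotation":[0,0,0],"xyz":[0,0,0.085],"fingers":1},{"rotation":[0,0,0],"xyz":[0,0,0.12],"fingers":1},{"rotation":[0,0,1],"xyz":[0.003,-0.015,0.15],"fingers":1},{"rotation":[0,0,2],"xyz":[0.009,-0.04,0.155],"fingers":1},{"rotation":[0,0,3],"xyz":[0.017,-0.075,0.155],"fingers":1},{"rotation":[0,0,5],"xyz":[0.025,-0.11,0.155],"fingers":1},{"rotation":[0,0,7],"xyz":[0.034,-0.145,0.155],"fingers":1},{"rotation":[0,0,9],"xyz":[0.042,-0.18,0.155],"fingers":1}])

```text
time_s: 14.03
eef_pos: [0.5094, -0.0465, 0.1689]
tool_rot: [0.496, -0.507, 0.49, 0.507]
ft_force: [1.3, 0.7, -0.5]
width: 0.368
```

send_rows(targets=[{"rotation":[0,0,0],"xyz":[0.008,-0.033,0],"fingers":1},{"rotation":[0,0,0],"xyz":[0.016,-0.066,0],"fingers":1},{"rotation":[0,0,0],"xyz":[0.023,-0.1,0],"fingers":1},{"rotation":[0,0,0],"xyz":[0.029,-0.125,0],"fingers":1},{"rotation":[0,0,0],"xyz":[0.029,-0.125,-0.02],"fingers":1},{"rotation":[0,0,0],"xyz":[0.029,-0.125,-0.04],"fingers":1},{"rotation":[0,0,0],"xyz":[0.029,-0.125,-0.06],"fingers":1},{"rotation":[0,0,0],"xyz":[0.029,-0.125,-0.075],"fingers":1},{"rotation":[0,0,0],"xyz":[0.029,-0.125,-0.08],"fingers":1},{"rotation":[0,0,0],"xyz":[0.029,-0.125,-0.08],"fingers":1}])

```text
time_s: 14.87
eef_pos: [0.5374, -0.1714, 0.0876]
tool_rot: [0.496, -0.506, 0.491, 0.508]
ft_force: [0.2, -0.2, -0.5]
width: 0.372
```

```bash
python3 -c "
from h import *
st();s=snap('scene','s9');crop(s,180,100,240,180,3.3,'c9')"
```

```text
t 14.87 tcp [ 0.5374 -0.1714  0.0876] xax [ 0.003  0.007 -1.   ] zax [-0.027  1.     0.007] F [ 0.2 -0.2 -0.5] w 0.372 q [-0.04  0.37 -0.11 -0.01 -1.09 -1.5 ]
```

View pics/c9.png

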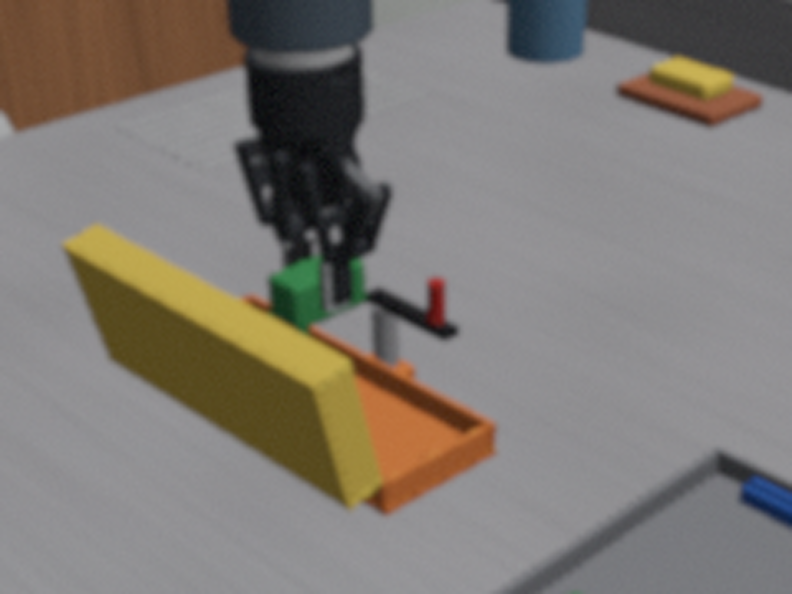

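send_rows(targets=[{"rotation":[0,0,0],"xyz":[0.003,-0.002,-0.02],"fingers":1},{"rotation":[0,0,0],"xyz":[0.003,-0.002,-0.045],"fingers":1},{"rotation":[0,0,0],"xyz":[0.003,-0.002,-0.063],"fingers":1},{"rotation":[0,0,0],"xyz":[0.003,-0.002,-0.072],"fingers":1},{"rotation":[0,0,0],"xyz":[0.003,-0.002,-0.072],"fingers":1},{"rotation":[0,0,0],"xyz":[0.003,-0.002,-0.072],"fingers":1},{"rotation":[0,0,0],"xyz":[0.003,-0.002,-0.072],"fingers":-0.2},{"rotation":[0,0,0],"xyz":[0.003,-0.002,-0.072],"fingers":-0.2},{"rotation":[0,0,0],"xyz":[0.003,-0.002,-0.072],"fingers":-0.2},{"rotation":[0,0,0],"xyz":[0.003,-0.002,-0.072],"fingers":-0.2}])

```text
time_s: 15.75
eef_pos: [0.5419, -0.1736, 0.0179]
tool_rot: [-0.496, 0.507, -0.49, -0.507]
ft_force: [0.2, 0.1, 0.5]
width: 0.601
```

send_rows(targets=[{"rotation":[0,0,0],"xyz":[0.0,0,0.025],"fingers":-0.2},{"rotation":[0,0,0],"xyz":[0,0,0.06],"fingers":-0.2},{"rotation":[0,0,0],"xyz":[0,0,0.1],"fingers":-0.2},{"rotation":[0,0,0],"xyz":[0,0.01,0.135],"fingers":-0.2},{"rotation":[0,0,-1],"xyz":[0,0.04,0.155],"fingers":-0.2},{"rotation":[0,0,-3],"xyz":[0,0.08,0.155],"fingers":-0.2},{"rotation":[0,0,-5],"xyz":[0,0.12,0.155],"fingers":-0.2},{"rotation":[0,0,-7],"xyz":[0.0,0.16,0.155],"fingers":-0.2},{"rotation":[0,0,-9],"xyz":[-0.0,0.19,0.155],"fingers":-0.2},{"rotation":[0,0,-9],"xyz":[-0.0,0.22,0.155],"fingers":-0.2}])

```text
time_s: 16.58
eef_pos: [0.5416, 0.0483, 0.1735]
tool_rot: [0.535, -0.467, 0.528, 0.466]
ft_force: [0.4, -1.1, 0.7]
width: 0.602
```

```bash
python3 -c "
from h import *
st();s=snap('scene','s10');s=snap('top','t10')"
```

```text
t 16.58 tcp [0.5416 0.0483 0.1735] xax [ 0.009  0.005 -1.   ] zax [0.13  0.991 0.007] F [ 0.4 -1.1  0.7] w 0.602 q [ 0.38  0.26 -0.03 -0.   -1.27 -2.08]
```

View pics/s10.png

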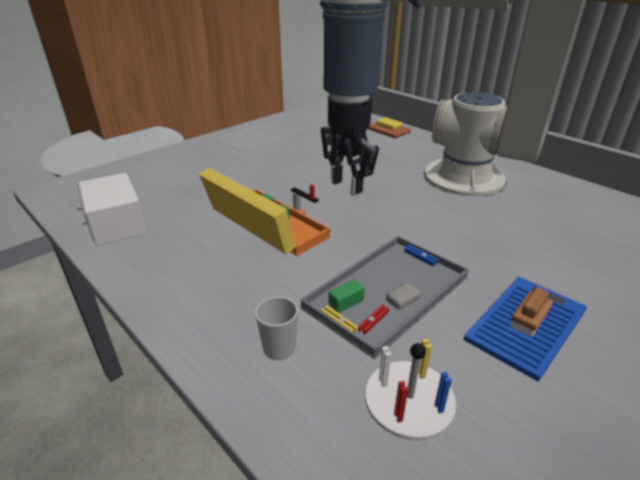

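View pics/t10.png

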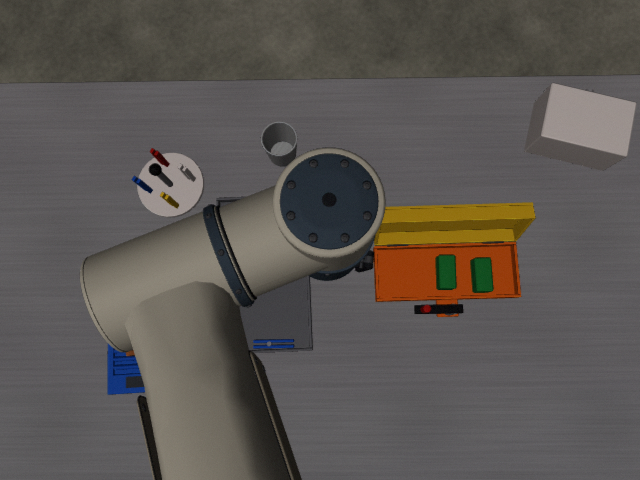

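send_rows(targets=[{"rotation":[0,0.2,0],"xyz":[0.02,0.022,0],"fingers":-0.2},{"rotation":[-0.3,0.5,0],"xyz":[0.045,0.048,0],"fingers":-0.2},{"rotation":[-0.3,0.5,0],"xyz":[0.068,0.073,0],"fingers":-0.2},{"rotation":[-0.3,0.5,0],"xyz":[0.082,0.088,-0.01],"fingers":-0.2},{"rotation":[-0.3,0.5,0],"xyz":[0.082,0.088,-0.035],"fingers":-0.2},{"rotation":[-0.3,0.5,0],"xyz":[0.082,0.088,-0.065],"fingers":-0.2},{"rotation":[-0.3,0.5,0],"xyz":[0.082,0.088,-0.09],"fingers":-0.2},{"rotation":[-0.3,0.5,0],"xyz":[0.082,0.088,-0.1],"fingers":-0.2},{"rotation":[-0.3,0.5,0],"xyz":[0.082,0.088,-0.1],"fingers":-0.2},{"rotation":[-0.3,0.5,0],"xyz":[0.082,0.088,-0.1],"fingers":-0.2}])

```text
time_s: 17.52
eef_pos: [0.6245, 0.1376, 0.0742]
tool_rot: [0.531, -0.468, 0.53, 0.467]
ft_force: [-0.3, -1.0, 0.7]
width: 0.602
```

```bash
python3 -c "
from h import *
st();s=snap('scene','s11');crop(s,280,180,200,160,4,'c11')"
```

```text
t 17.52 tcp [0.6245 0.1376 0.0742] xax [ 0.001  0.    -1.   ] zax [0.125 0.992 0.   ] F [-0.3 -1.   0.7] w 0.602 q [ 0.46  0.51  0.09  0.   -1.14 -2.16]
```

View pics/c11.png

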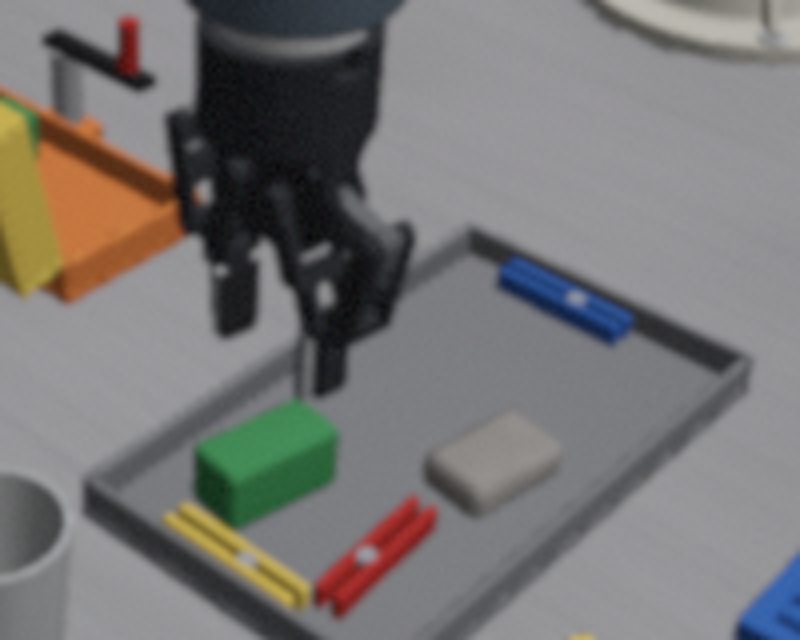

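send_rows(targets=[{"rotation":[0,0,0],"xyz":[0.0,0,-0.025],"fingers":-0.2},{"rotation":[0,0,0],"xyz":[0,0,-0.045],"fingers":-0.2},{"rotation":[0,0,0],"xyz":[0,0,-0.058],"fingers":-0.2},{"rotation":[0,0,0],"xyz":[0,0,-0.062],"fingers":-0.2},{"rotation":[0,0,0],"xyz":[0,0,-0.062],"fingers":1},{"rotation":[0,0,0],"xyz":[0,0,-0.062],"fingers":1},{"rotation":[0,0,0],"xyz":[0,0,-0.062],"fingers":1},{"rotation":[0,0,0],"xyz":[0,0,-0.062],"fingers":1},{"rotation":[0,0,0],"xyz":[0,0,-0.062],"fingers":1},{"rotation":[0,0,0],"xyz":[0,0,-0.062],"fingers":1}])

```text
time_s: 18.4
eef_pos: [0.6264, 0.1384, 0.0152]
tool_rot: [0.532, -0.469, 0.528, 0.467]
ft_force: [-0.2, 0.4, 5.9]
width: 0.364
```

send_rows(targets=[{"rotation":[0,0,0],"xyz":[0.0,0,0.02],"fingers":1},{"rotation":[0,0,0],"xyz":[0,0,0.05],"fingers":1},{"rotation":[0,0,0],"xyz":[0,0,0.085],"fingers":1},{"rotation":[0,0,0],"xyz":[0,0,0.12],"fingers":1},{"rotation":[0,0,1],"xyz":[-0.01,-0.015,0.15],"fingers":1},{"rotation":[0,0,2],"xyz":[-0.03,-0.035,0.165],"fingers":1},{"rotation":[0,0,3],"xyz":[-0.05,-0.06,0.165],"fingers":1},{"rotation":[0,0,5],"xyz":[-0.07,-0.085,0.165],"fingers":1},{"rotation":[0,0,7],"xyz":[-0.086,-0.115,0.165],"fingers":1},{"rotation":[0,0,9],"xyz":[-0.086,-0.15,0.165],"fingers":1}])

```text
time_s: 19.23
eef_pos: [0.5376, -0.0119, 0.1809]
tool_rot: [-0.494, 0.509, -0.489, -0.508]
ft_force: [1.3, 0.5, -1.4]
width: 0.363
```

send_rows(targets=[{"rotation":[0,0,0],"xyz":[0,-0.035,0],"fingers":1},{"rotation":[0,0,0],"xyz":[0,-0.07,0],"fingers":1},{"rotation":[0,0,0],"xyz":[0,-0.093,0],"fingers":1},{"rotation":[0,0,0],"xyz":[0,-0.093,-0.02],"fingers":1},{"rotation":[0,0,0],"xyz":[0,-0.093,-0.04],"fingers":1},{"rotation":[0,0,0],"xyz":[0,-0.093,-0.06],"fingers":1},{"rotation":[0,0,0],"xyz":[0,-0.093,-0.08],"fingers":1},{"rotation":[0,0,0],"xyz":[0,-0.093,-0.09],"fingers":1},{"rotation":[0,0,0],"xyz":[0,-0.093,-0.09],"fingers":1},{"rotation":[0,0,0],"xyz":[0,-0.093,-0.09],"fingers":1}])

```text
time_s: 20.07
eef_pos: [0.5377, -0.105, 0.0913]
tool_rot: [-0.493, 0.509, -0.489, -0.508]
ft_force: [0.8, -1.2, -0.3]
width: 0.367
```

```bash
python3 -c "
from h import *
st();s=snap('scene','s12');crop(s,180,100,240,180,3.3,'c12')"
```

```text
t 20.07 tcp [ 0.5377 -0.105   0.0913] xax [ 0.006  0.004 -1.   ] zax [-0.036  0.999  0.004] F [ 0.8 -1.2 -0.3] w 0.367 q [ 0.09  0.33 -0.15 -0.   -1.08 -1.62]
```

View pics/c12.png

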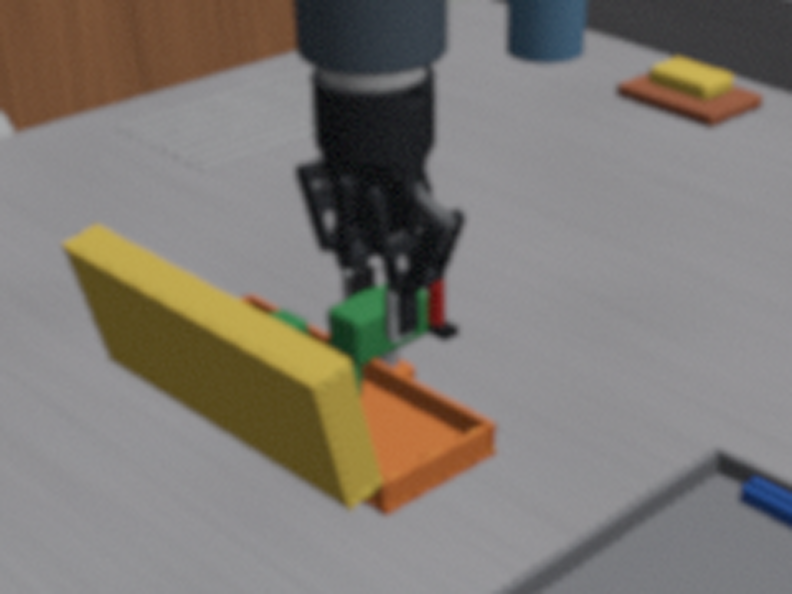

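send_rows(targets=[{"rotation":[0,0,0],"xyz":[0.004,0,-0.02],"fingers":1},{"rotation":[0,0,0],"xyz":[0.004,0,-0.045],"fingers":1},{"rotation":[0,0,0],"xyz":[0.004,0,-0.065],"fingers":1},{"rotation":[0,0,0],"xyz":[0.004,0,-0.075],"fingers":1},{"rotation":[0,0,0],"xyz":[0.004,0,-0.075],"fingers":1},{"rotation":[0,0,0],"xyz":[0.004,0,-0.075],"fingers":1},{"rotation":[0,0,0],"xyz":[0.004,0,-0.075],"fingers":-0.2},{"rotation":[0,0,0],"xyz":[0.004,0,-0.075],"fingers":-0.2},{"rotation":[0,0,0],"xyz":[0.004,0,-0.075],"fingers":-0.2},{"rotation":[0,0,0],"xyz":[0.004,0,-0.075],"fingers":-0.2}])

```text
time_s: 20.95
eef_pos: [0.5429, -0.105, 0.0179]
tool_rot: [-0.494, 0.51, -0.488, -0.508]
ft_force: [-0.3, 0.4, 0.0]
width: 0.6
```

send_rows(targets=[{"rotation":[0,0,0],"xyz":[0.0,0,0.025],"fingers":-0.2},{"rotation":[0,0,0],"xyz":[0,0,0.06],"fingers":-0.2},{"rotation":[0,0,0],"xyz":[0,0,0.1],"fingers":-0.2},{"rotation":[0,0,0],"xyz":[0,0.02,0.14],"fingers":0.5},{"rotation":[0,0,0],"xyz":[0.01,0.05,0.16],"fingers":1},{"rotation":[0,0,0],"xyz":[0.03,0.08,0.16],"fingers":1},{"rotation":[0,0,0],"xyz":[0.05,0.11,0.16],"fingers":1},{"rotation":[0,0,0],"xyz":[0.07,0.13,0.16],"fingers":1},{"rotation":[0,0,0],"xyz":[0.09,0.15,0.16],"fingers":1},{"rotation":[0,0,0],"xyz":[0.1,0.16,0.16],"fingers":1}])

```text
time_s: 21.78
eef_pos: [0.6443, 0.0574, 0.1775]
tool_rot: [-0.494, 0.511, -0.487, -0.508]
ft_force: [0.2, -0.2, 0.2]
width: 0.002
```

```bash
python3 -c "
from h import *
st();s=snap('scene','s13');s=snap('top','t13')"
```

```text
t 21.78 tcp [0.6443 0.0574 0.1775] xax [ 0.009  0.004 -1.   ] zax [-0.038  0.999  0.004] F [ 0.2 -0.2  0.2] w 0.002 q [ 0.33  0.46  0.27 -0.   -1.37 -1.86]
```

View pics/t13.png

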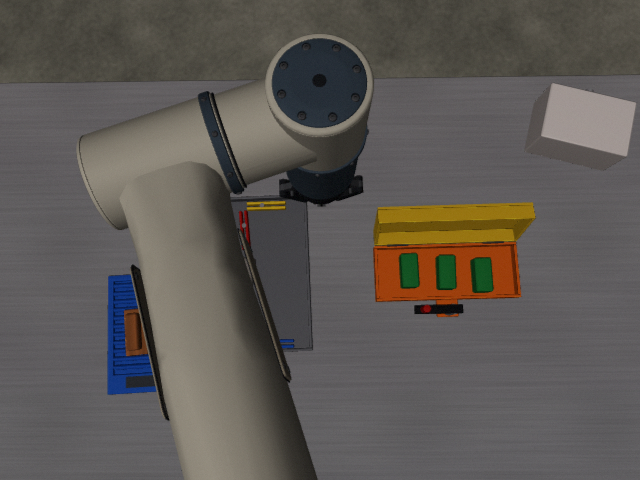

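View pics/s13.png

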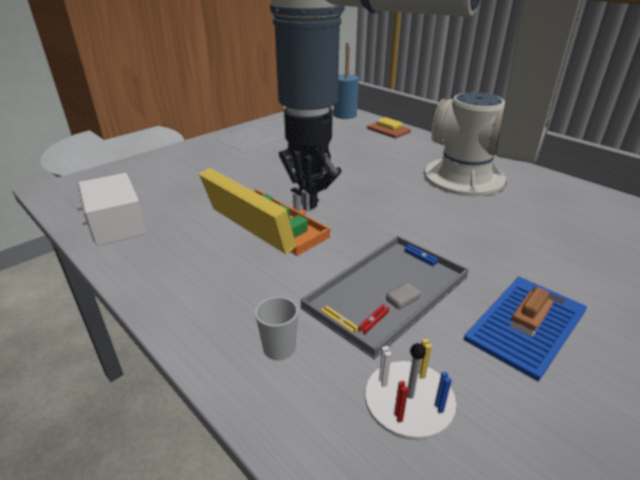

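send_rows(targets=[{"rotation":[-0.2,0.5,0],"xyz":[0.02,-0.01,0],"fingers":1},{"rotation":[-0.2,0.5,0],"xyz":[0.046,-0.04,0],"fingers":1},{"rotation":[-0.2,0.5,0],"xyz":[0.046,-0.075,0],"fingers":1},{"rotation":[-0.2,0.5,0],"xyz":[0.046,-0.11,0],"fingers":1},{"rotation":[-0.2,0.5,0],"xyz":[0.046,-0.15,0],"fingers":1},{"rotation":[-0.2,0.5,0],"xyz":[0.046,-0.185,0],"fingers":1},{"rotation":[-0.2,0.5,0],"xyz":[0.046,-0.187,0],"fingers":1},{"rotation":[-0.2,0.5,0],"xyz":[0.046,-0.187,-0.015],"fingers":1},{"rotation":[-0.2,0.5,0],"xyz":[0.046,-0.187,-0.03],"fingers":1},{"rotation":[-0.2,0.5,0],"xyz":[0.046,-0.187,-0.03],"fingers":1}])

```text
time_s: 22.72
eef_pos: [0.6876, -0.1306, 0.1437]
tool_rot: [0.49, -0.507, 0.492, 0.511]
ft_force: [-0.8, -0.5, -1.6]
width: -0.001
```

```bash
python3 -c "
from h import *
st();s=snap('scene','s14');crop(s,150,60,240,200,3.3,'c14');s=snap('top','t14')"
```

```text
t 22.72 tcp [ 0.6876 -0.1306  0.1437] xax [-0.006  0.002 -1.   ] zax [-0.036  0.999  0.002] F [-0.8 -0.5 -1.6] w -0.001 q [ 0.03  0.59  0.41 -0.   -1.39 -1.57]
```

View pics/c14.png

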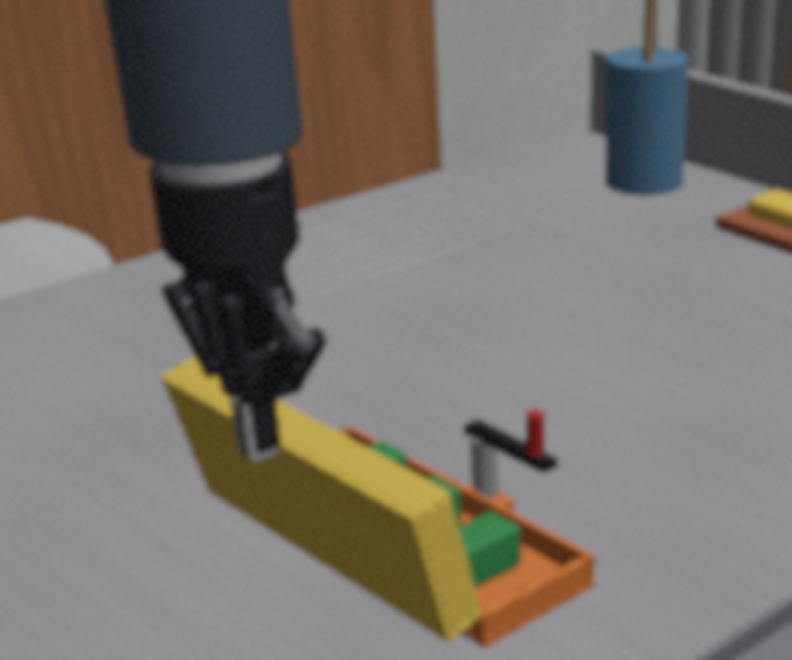

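send_rows(targets=[{"rotation":[0,0,0],"xyz":[0.003,0,-0.022],"fingers":1},{"rotation":[0,0,0],"xyz":[0.003,0,-0.044],"fingers":1},{"rotation":[0,0,0],"xyz":[-0.005,0,-0.044],"fingers":1},{"rotation":[0,0,0],"xyz":[-0.013,0,-0.044],"fingers":1},{"rotation":[0,0,0],"xyz":[-0.021,0,-0.044],"fingers":1},{"rotation":[0,0,0],"xyz":[-0.029,0,-0.043],"fingers":1},{"rotation":[0,0,0],"xyz":[-0.037,0,-0.041],"fingers":1},{"rotation":[0,0,0],"xyz":[-0.045,0,-0.039],"fingers":1},{"rotation":[0,0,0],"xyz":[-0.053,0,-0.036],"fingers":1},{"rotation":[0,0,0],"xyz":[-0.06,0,-0.033],"fingers":1}])

```text
time_s: 23.65
eef_pos: [0.6286, -0.1308, 0.115]
tool_rot: [0.49, -0.509, 0.491, 0.509]
ft_force: [1.5, -0.2, -0.8]
width: -0.001
```

```bash
python3 -c "
from h import *
st();s=snap('scene','s15');crop(s,150,60,240,200,3.3,'c15')"
```

```text
t 23.65 tcp [ 0.6286 -0.1308  0.115 ] xax [-0.001 -0.    -1.   ] zax [-0.038  0.999 -0.   ] F [ 1.5 -0.2 -0.8] w -0.001 q [ 0.04  0.49  0.16  0.   -1.24 -1.57]
```

View pics/c15.png

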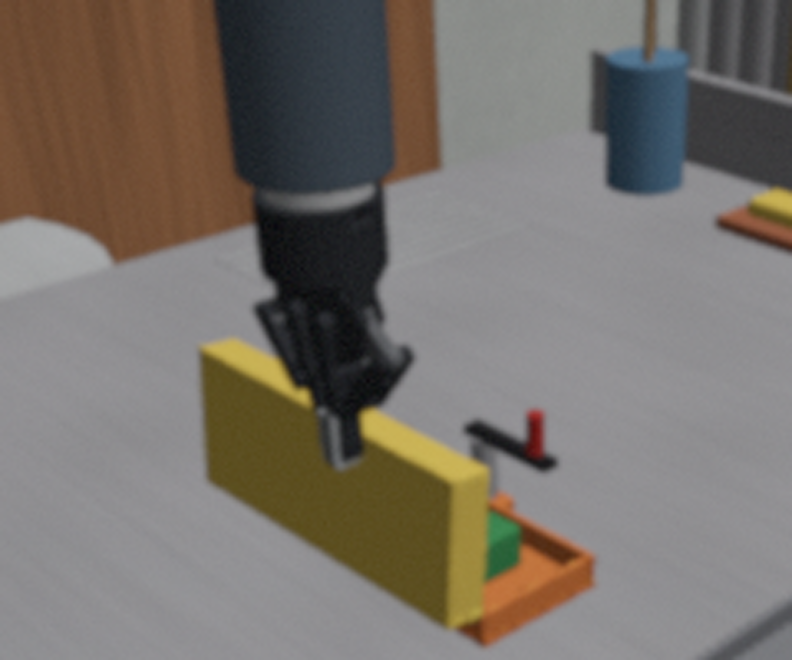

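send_rows(targets=[{"rotation":[0,0,0],"xyz":[-0.012,0,0.001],"fingers":1},{"rotation":[0,0,0],"xyz":[-0.02,0,0.001],"fingers":1},{"rotation":[0,0,0],"xyz":[-0.028,0,0.001],"fingers":1},{"rotation":[0,0,0],"xyz":[-0.041,0,-0.001],"fingers":1},{"rotation":[0,0,0],"xyz":[-0.054,0,-0.004],"fingers":1},{"rotation":[0,0,0],"xyz":[-0.066,0,-0.01],"fingers":1},{"rotation":[0,0,0],"xyz":[-0.078,0,-0.016],"fingers":1},{"rotation":[0,0,0],"xyz":[-0.088,0,-0.025],"fingers":1},{"rotation":[0,0,0],"xyz":[-0.097,0,-0.035],"fingers":1},{"rotation":[0,0,0],"xyz":[-0.097,0,-0.035],"fingers":1}])

```text
time_s: 24.53
eef_pos: [0.5269, -0.1304, 0.0783]
tool_rot: [0.489, -0.507, 0.492, 0.511]
ft_force: [-0.8, -0.1, -0.9]
width: 0.003
```

```bash
python3 -c "
from h import *
st();s=snap('scene','s16');crop(s,150,60,240,200,3.3,'c16')"
```

```text
t 24.53 tcp [ 0.5269 -0.1304  0.0783] xax [-0.007  0.001 -1.   ] zax [-0.036  0.999  0.001] F [-0.8 -0.1 -0.9] w 0.003 q [ 0.04  0.34 -0.17 -0.   -1.06 -1.58]
```

View pics/c16.png

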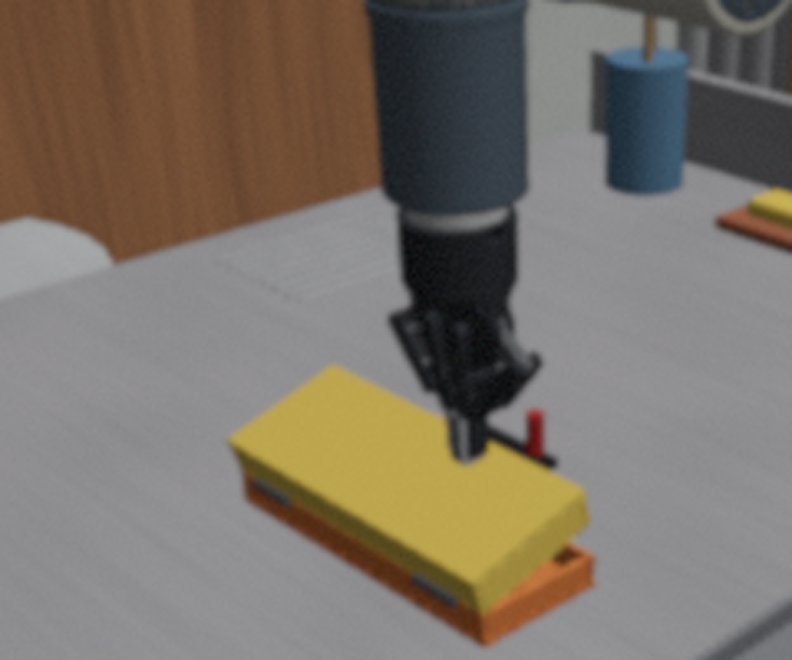

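send_rows(targets=[{"rotation":[0,0,0],"xyz":[-0.004,0,-0.008],"fingers":1},{"rotation":[0,0,0],"xyz":[-0.006,0,-0.015],"fingers":1},{"rotation":[0,0,0],"xyz":[-0.007,0,-0.02],"fingers":1},{"rotation":[0,0,0],"xyz":[-0.007,0,-0.022],"fingers":1},{"rotation":[0,0,0],"xyz":[-0.007,0,-0.024],"fingers":1},{"rotation":[0,0,0],"xyz":[-0.007,0,-0.024],"fingers":1},{"rotation":[0,0,0],"xyz":[-0.007,0,-0.025],"fingers":1},{"rotation":[0,0,0],"xyz":[-0.007,0,-0.025],"fingers":1},{"rotation":[0,0,0],"xyz":[-0.007,0,-0.025],"fingers":1},{"rotation":[0,0,0],"xyz":[-0.007,0,-0.025],"fingers":1}])

```text
time_s: 25.42
eef_pos: [0.5204, -0.1306, 0.0559]
tool_rot: [0.489, -0.507, 0.492, 0.511]
ft_force: [-9.7, 3.3, 16.8]
width: 0.001
```

```bash
python3 -c "
from h import *
st();s=snap('scene','s17');crop(s,150,100,240,160,3.3,'c17')"
```

```text
t 25.42 tcp [ 0.5204 -0.1306  0.0559] xax [-0.007  0.    -1.   ] zax [-0.037  0.999  0.   ] F [-9.7  3.3 16.8] w 0.001 q [ 0.05  0.35 -0.22 -0.   -1.   -1.58]
```

View pics/c17.png

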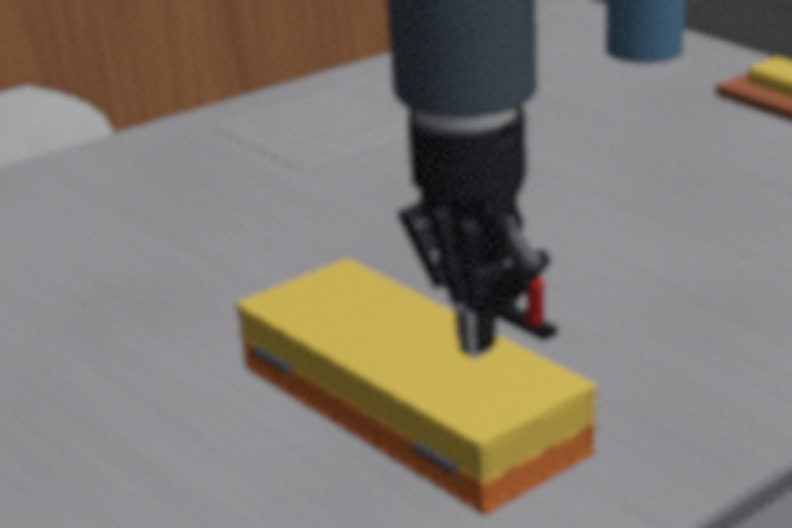

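send_rows(targets=[{"rotation":[0,0,0],"xyz":[0,0,0.02],"fingers":1},{"rotation":[0,0,0],"xyz":[0,0,0.05],"fingers":1},{"rotation":[0,0,0],"xyz":[0,0,0.08],"fingers":1},{"rotation":[0,-0.4,0],"xyz":[-0.01,0.003,0.085],"fingers":1},{"rotation":[0,-0.4,0],"xyz":[-0.035,0.005,0.085],"fingers":1},{"rotation":[0,-0.4,0],"xyz":[-0.065,0.008,0.085],"fingers":1},{"rotation":[0,-0.4,0],"xyz":[-0.082,0.008,0.085],"fingers":1},{"rotation":[0,-0.4,0],"xyz":[-0.082,0.008,0.07],"fingers":1},{"rotation":[0,-0.4,0],"xyz":[-0.082,0.008,0.045],"fingers":1},{"rotation":[0,-0.4,0],"xyz":[-0.082,0.008,0.025],"fingers":1}])

```text
time_s: 26.3
eef_pos: [0.4387, -0.1223, 0.0804]
tool_rot: [-0.491, 0.51, -0.49, -0.509]
ft_force: [-0.2, 0.5, -0.7]
width: 0.003
```

```bash
python3 -c "
from h import *
st();s=snap('scene','s18');crop(s,150,100,240,160,3.3,'c18');s=snap('top','t18')"
```

```text
t 26.3 tcp [ 0.4387 -0.1223  0.0804] xax [ 0.002  0.001 -1.   ] zax [-0.037  0.999  0.001] F [-0.2  0.5 -0.7] w 0.003 q [ 0.07  0.18 -0.4  -0.   -0.99 -1.61]
```

View pics/c18.png

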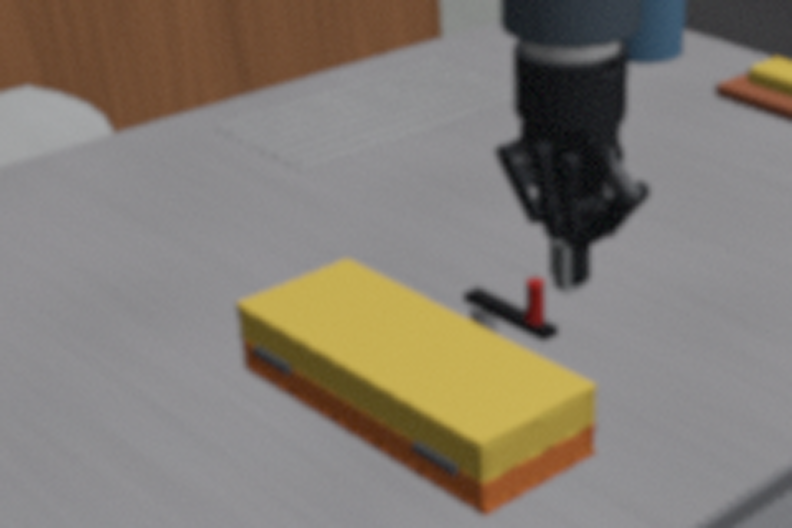

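View pics/t18.png

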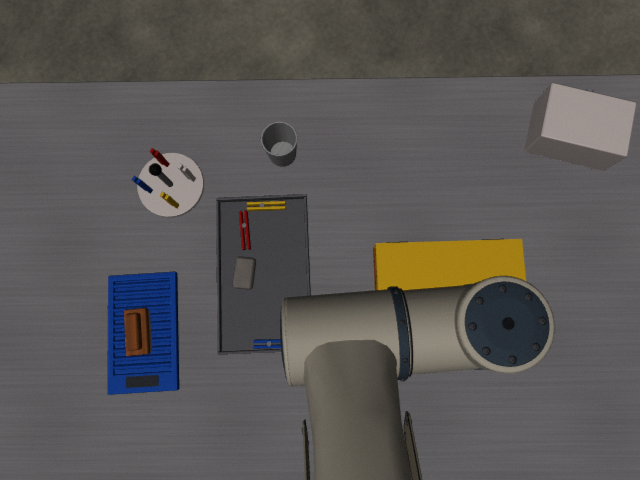

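send_rows(targets=[{"rotation":[0,0,0],"xyz":[0.006,0,-0.001],"fingers":1},{"rotation":[0,0,0],"xyz":[0.012,0,-0.001],"fingers":1},{"rotation":[0,0,0],"xyz":[0.018,0,-0.001],"fingers":1},{"rotation":[0,0,0],"xyz":[0.024,0,-0.001],"fingers":1},{"rotation":[0,0,0],"xyz":[0.03,0,-0.001],"fingers":1},{"rotation":[0,0,0],"xyz":[0.036,0,-0.001],"fingers":1},{"rotation":[0,0,0],"xyz":[0.042,-0.001,-0.001],"fingers":1},{"rotation":[0,0,0],"xyz":[0.048,-0.002,-0.001],"fingers":1},{"rotation":[0,0,0],"xyz":[0.053,-0.002,-0.001],"fingers":1},{"rotation":[0,0,0],"xyz":[0.053,-0.002,-0.001],"fingers":1}])

```text
time_s: 27.23
eef_pos: [0.4902, -0.1244, 0.0771]
tool_rot: [0.489, -0.508, 0.492, 0.511]
ft_force: [0.2, 0.6, -0.4]
width: 0.001
```

```bash
python3 -c "
from h import *
st();s=snap('scene','s19');crop(s,200,120,180,140,4.4,'c19')"
```

```text
t 27.23 tcp [ 0.4902 -0.1244  0.0771] xax [-0.006  0.001 -1.   ] zax [-0.037  0.999  0.001] F [ 0.2  0.6 -0.4] w 0.001 q [ 0.06  0.28 -0.27 -0.   -1.03 -1.59]
```

View pics/c19.png

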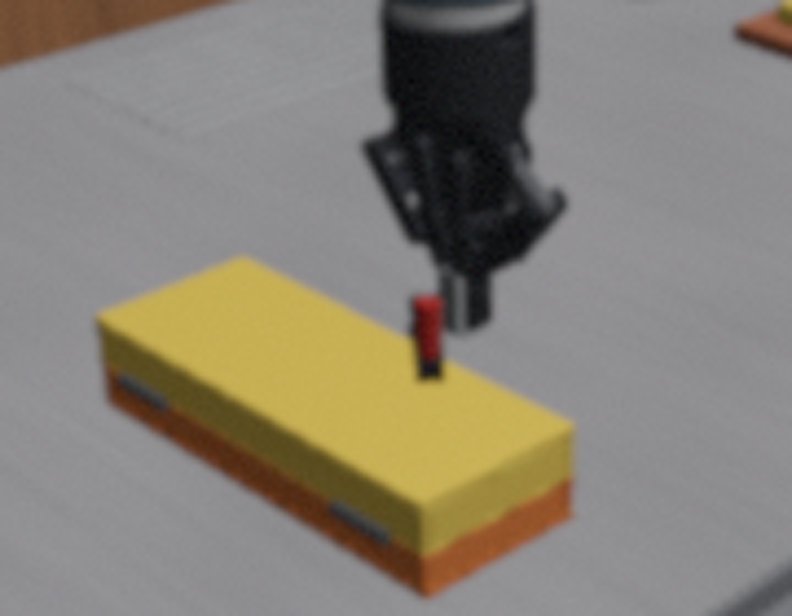

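send_rows(targets=[{"rotation":[0,0,0],"xyz":[-0.002,0.012,0],"fingers":1},{"rotation":[0,0,0],"xyz":[-0.001,0.026,0],"fingers":1},{"rotation":[0,0,0],"xyz":[0.012,0.026,0],"fingers":1},{"rotation":[0,0,0],"xyz":[0.026,0.026,0],"fingers":1},{"rotation":[0,0,0],"xyz":[0.028,0.018,0],"fingers":1},{"rotation":[0,0,0],"xyz":[0.029,0.01,0],"fingers":1},{"rotation":[0,0,0],"xyz":[0.03,0.002,0],"fingers":1},{"rotation":[0,0,0],"xyz":[0.031,-0.006,0],"fingers":1},{"rotation":[0,0,0],"xyz":[0.032,-0.014,0],"fingers":1},{"rotation":[0,0,0],"xyz":[0.032,-0.02,0],"fingers":1}])

```text
time_s: 28.12
eef_pos: [0.535, -0.1398, 0.079]
tool_rot: [-0.498, 0.513, -0.483, -0.505]
ft_force: [38.0, 18.5, -20.7]
width: -0.003
```

```bash
python3 -c "
from h import *
st();s=snap('scene','s20');crop(s,200,120,180,140,4.4,'c20')"
```

```text
t 28.12 tcp [ 0.535  -0.1398  0.079 ] xax [ 0.023  0.009 -1.   ] zax [-0.037  0.999  0.008] F [ 38.   18.5 -20.7] w -0.003 q [ 0.02  0.34 -0.17 -0.01 -1.04 -1.55]
```

View pics/c20.png

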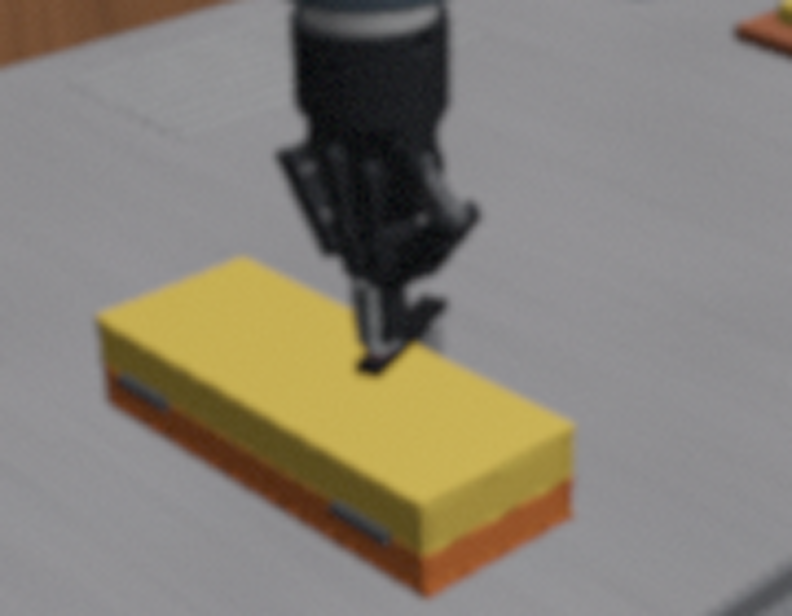

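send_rows(targets=[{"rotation":[0,0,0],"xyz":[0.003,0.006,0],"fingers":1},{"rotation":[0,0,0],"xyz":[0.005,0.014,0],"fingers":1},{"rotation":[0,0,0],"xyz":[0.005,0.022,0],"fingers":1},{"rotation":[0,0,0],"xyz":[0.005,0.03,0],"fingers":1},{"rotation":[0,0,0],"xyz":[0.005,0.04,0.01],"fingers":1},{"rotation":[0,0,0],"xyz":[0.005,0.05,0.03],"fingers":1},{"rotation":[0,0,0],"xyz":[0.005,0.07,0.05],"fingers":1},{"rotation":[0,0,0],"xyz":[0.005,0.1,0.07],"fingers":1},{"rotation":[0,0,0],"xyz":[0.005,0.13,0.08],"fingers":1},{"rotation":[0,0,0],"xyz":[0.005,0.15,0.08],"fingers":1}])

```text
time_s: 29.0
eef_pos: [0.5413, 0.0116, 0.163]
tool_rot: [-0.5, 0.515, -0.481, -0.504]
ft_force: [0.1, -0.3, 0.8]
width: -0.003
```

```bash
python3 -c "
from h import *
st();s=snap('scene','s21');crop(s,200,120,180,140,4.4,'c21');s=snap('top','t21');crop(s,365,195,180,130,4.4,'c22')"
```

```text
t 29.0 tcp [0.5413 0.0116 0.163 ] xax [ 0.03   0.009 -1.   ] zax [-0.038  0.999  0.008] F [ 0.1 -0.3  0.8] w -0.003 q [ 0.31  0.25 -0.08  0.   -1.21 -1.84]
```

View pics/c21.png

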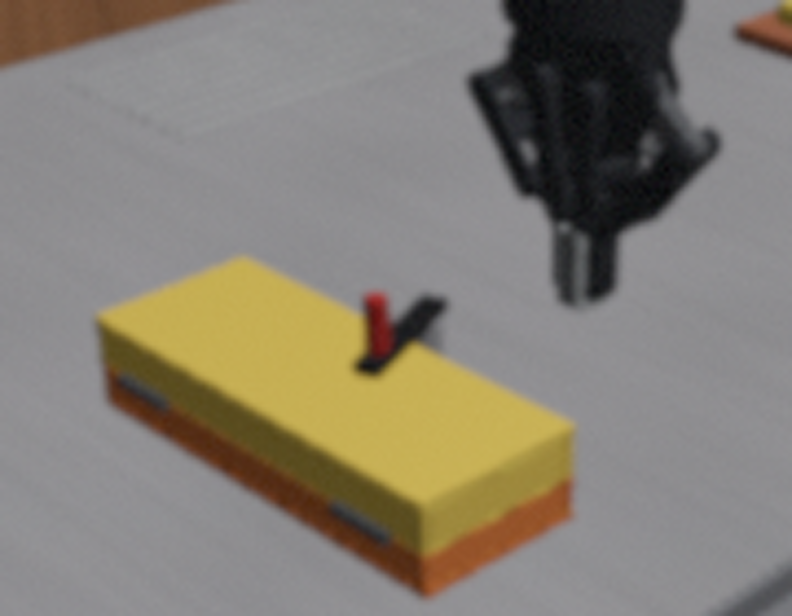

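View pics/c22.png

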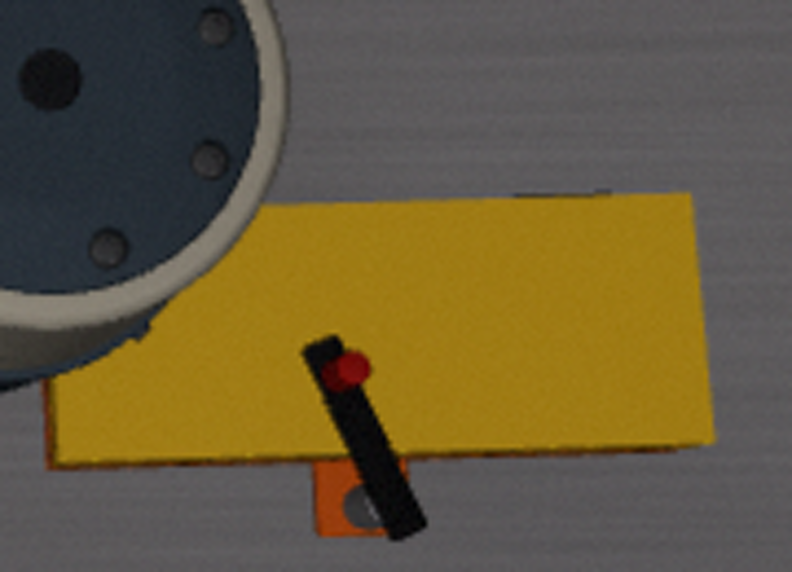

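```bash
python3 -c "
from h import *
s=snap('top')
f=lambda u,v:((u+.5)/4.4-.5+365,(v+.5)/4.4-.5+195)
print('knobtop',ray(s,*f(352,368),.098))
print('barends',ray(s,*f(322,346),.066),ray(s,*f(408,530),.066))
print('lid',[ray(s,*f(*p),.056)[:2].round(4) for p in ((692,194),(715,442),(55,462))])
"
```

```text
knobtop [ 0.521188   -0.15430712  0.098     ]
barends [ 0.53357118 -0.14970014  0.066     ] [ 0.458912   -0.18079207  0.066     ]
lid [array([ 0.5969, -0.3082]), array([ 0.4939, -0.3101]), array([ 0.4879, -0.0406])]
```

send_rows(targets=[{"rotation":[-0.2,0.8,0],"xyz":[-0.005,-0.03,0],"fingers":1},{"rotation":[-0.5,1.7,0],"xyz":[-0.012,-0.06,0],"fingers":1},{"rotation":[-0.5,1.7,0],"xyz":[-0.019,-0.09,-0.01],"fingers":1},{"rotation":[-0.5,1.7,0],"xyz":[-0.019,-0.112,-0.03],"fingers":1},{"rotation":[-0.5,1.7,0],"xyz":[-0.019,-0.117,-0.055],"fingers":1},{"rotation":[-0.5,1.7,0],"xyz":[-0.019,-0.117,-0.075],"fingers":1},{"rotation":[-0.5,1.7,0],"xyz":[-0.019,-0.117,-0.085],"fingers":1},{"rotation":[-0.5,1.7,0],"xyz":[-0.019,-0.117,-0.085],"fingers":1},{"rotation":[-0.5,1.7,0],"xyz":[-0.019,-0.117,-0.085],"fingers":1},{"rotation":[-0.5,1.7,0],"xyz":[-0.019,-0.117,-0.085],"fingers":1}])

```text
time_s: 29.98
eef_pos: [0.5218, -0.1061, 0.0765]
tool_rot: [0.489, -0.51, 0.491, 0.511]
ft_force: [-0.0, 0.3, -0.1]
width: -0.001
```

```bash
python3 -c "
from h import *
st();s=snap('scene','s23');crop(s,200,120,180,140,4.4,'c23')"
```

```text
t 29.98 tcp [ 0.5218 -0.1061  0.0765] xax [-0.003 -0.001 -1.   ] zax [-0.041  0.999 -0.001] F [-0.   0.3 -0.1] w -0.001 q [ 0.09  0.32 -0.21  0.   -1.04 -1.62]
```

View pics/c23.png

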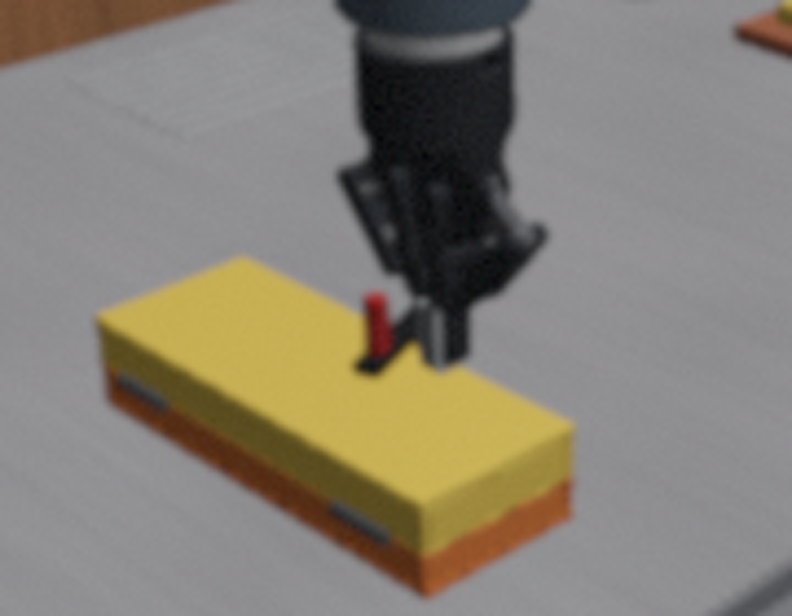

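send_rows(targets=[{"rotation":[0,0,0],"xyz":[0,-0.008,0],"fingers":1},{"rotation":[0,0,0],"xyz":[0,-0.016,0],"fingers":1},{"rotation":[0,0,0],"xyz":[0.0,-0.022,0],"fingers":1},{"rotation":[0,0,0],"xyz":[0.001,-0.028,0],"fingers":1},{"rotation":[0,0,0],"xyz":[0.001,-0.033,0],"fingers":1},{"rotation":[0,0,0],"xyz":[0.001,-0.038,0],"fingers":1},{"rotation":[0,0,0],"xyz":[0.001,-0.042,0],"fingers":1},{"rotation":[0,0,0],"xyz":[0.001,-0.044,0],"fingers":1},{"rotation":[0,0,0],"xyz":[0.001,-0.044,0],"fingers":1},{"rotation":[0,0,0],"xyz":[0.001,-0.044,0],"fingers":1}])

```text
time_s: 30.87
eef_pos: [0.5227, -0.1501, 0.0765]
tool_rot: [0.489, -0.509, 0.491, 0.511]
ft_force: [-0.7, -0.3, -0.2]
width: 0.001
```

```bash
python3 -c "
from h import *
st();s=snap('scene','s24');crop(s,200,120,180,140,4.4,'c24')"
```

```text
t 30.87 tcp [ 0.5227 -0.1501  0.0765] xax [-0.003 -0.001 -1.   ] zax [-0.04   0.999 -0.001] F [-0.7 -0.3 -0.2] w 0.001 q [ 0.01  0.34 -0.18  0.   -1.05 -1.54]
```

View pics/c24.png

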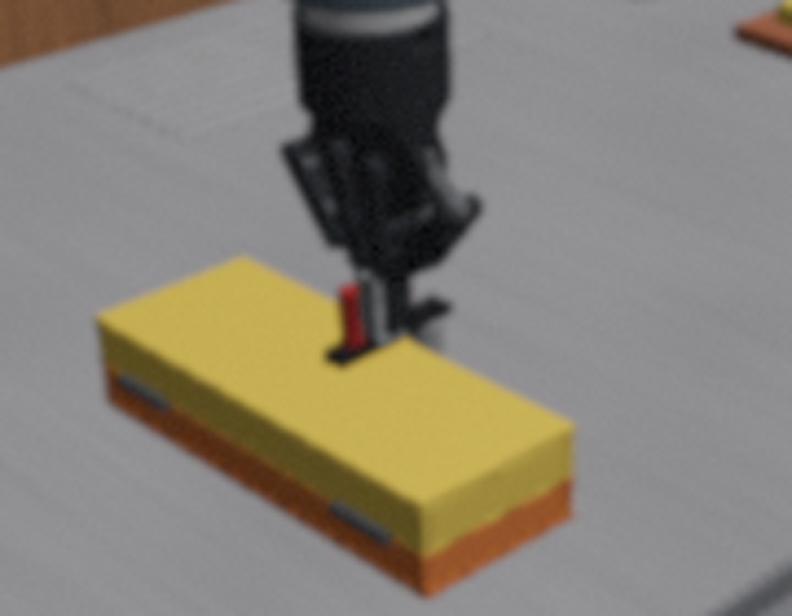

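Nearly there; a bit more until it meets the stop.

send_rows(targets=[{"rotation":[0,0,0],"xyz":[0,-0.001,0],"fingers":1},{"rotation":[0,0,0],"xyz":[0,-0.002,0],"fingers":1},{"rotation":[0,0,0],"xyz":[0.0,-0.003,0],"fingers":1},{"rotation":[0,0,0],"xyz":[0,-0.004,0],"fingers":1},{"rotation":[0,0,0],"xyz":[0,-0.005,0],"fingers":1},{"rotation":[0,0,0],"xyz":[0,-0.005,0],"fingers":1},{"rotation":[0,0,0],"xyz":[0,-0.006,0],"fingers":1},{"rotation":[0,0,0],"xyz":[0,-0.006,0],"fingers":1},{"rotation":[0,0,0],"xyz":[0,-0.006,0],"fingers":1},{"rotation":[0,0,0],"xyz":[0,-0.006,0],"fingers":1}])

```text
time_s: 31.75
eef_pos: [0.5228, -0.1557, 0.0765]
tool_rot: [0.489, -0.509, 0.49, 0.511]
ft_force: [0.3, 2.2, 0.9]
width: -0.005
```

send_rows(targets=[{"rotation":[0,0,0],"xyz":[0,0.01,0],"fingers":1},{"rotation":[0,0,0],"xyz":[0,0.025,0],"fingers":1},{"rotation":[0,0,0],"xyz":[0.0,0.05,0.01],"fingers":1},{"rotation":[0,0,0],"xyz":[0,0.07,0.04],"fingers":1},{"rotation":[0,0,0],"xyz":[-0.02,0.09,0.07],"fingers":1},{"rotation":[0,0,0],"xyz":[-0.05,0.11,0.1],"fingers":1},{"rotation":[0,0,0],"xyz":[-0.08,0.13,0.12],"fingers":1},{"rotation":[0,0,0],"xyz":[-0.1,0.16,0.13],"fingers":1},{"rotation":[0,0,0],"xyz":[-0.12,0.19,0.13],"fingers":1},{"rotation":[0,0,0],"xyz":[-0.13,0.21,0.13],"fingers":1}])

```text
time_s: 32.58
eef_pos: [0.391, 0.0559, 0.2078]
tool_rot: [0.49, -0.51, 0.489, 0.51]
ft_force: [0.6, 0.4, 0.2]
width: 0.002
```

```bash
python3 -c "
from h import *
st();s=snap('scene','s25');s=snap('top','t25');crop(s,365,195,180,130,4.4,'c25')"
```

```text
t 32.58 tcp [0.391  0.0559 0.2078] xax [ 0.     0.001 -1.   ] zax [-0.041  0.999  0.001] F [0.6 0.4 0.2] w 0.002 q [ 0.54 -0.05 -0.3  -0.   -1.32 -2.07]
```

View pics/c25.png

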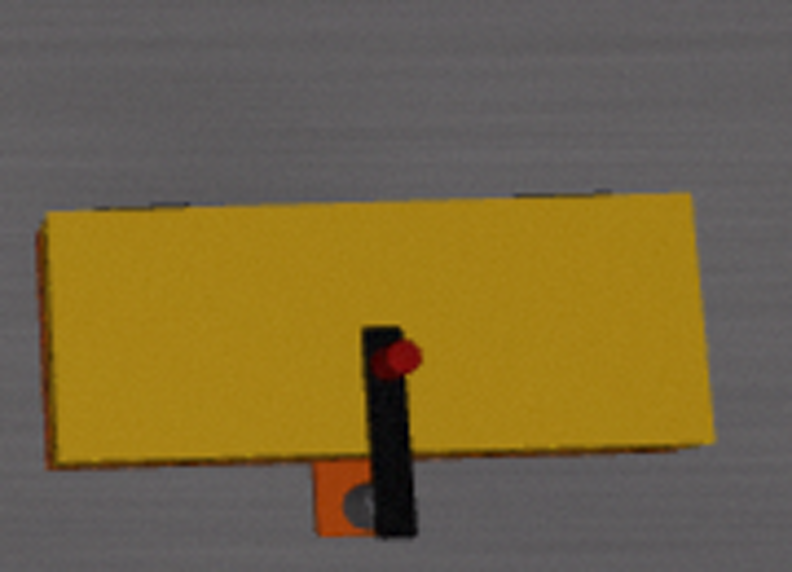

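View pics/s25.png

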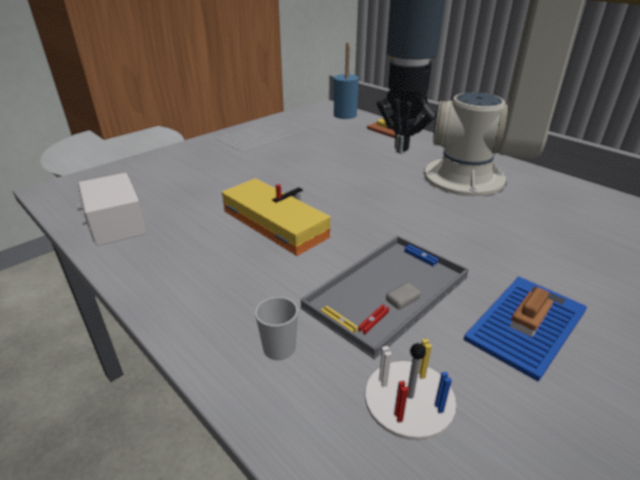

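View pics/t25.png

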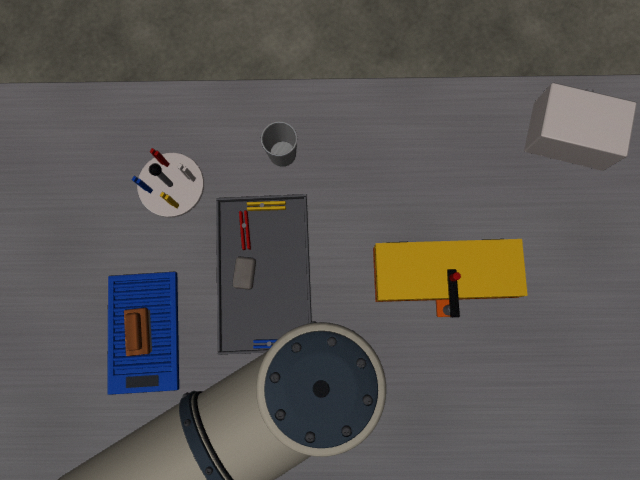

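```bash
python3 -c "
from h import *
s=snap('top')
f=lambda u,v:((u+.5)/4.4-.5+365,(v+.5)/4.4-.5+195)
a=ray(s,*f(382,328),.066);b=ray(s,*f(396,536),.066);d=a-b;print(np.degrees(np.arctan2(d[1],d[0])))
print(r.finish_job())"
```

```text
0.9423929920444296
the job is handed in; nothing more can be done
None
```

The job is handed in at about 33 s of the 210 s allowed; no verdict was reported. The brush lies on the blue washboard. The three soap bars present (the fourth was absent) lie flat in the case's lower half. The lid is folded shut and the latch is turned across it.

**Last checks, all from the camera pictures:**
- **Lid:** it looked flush with the lower half all round. When I pressed it shut, the fingertips stopped 56 mm above the surface, which is the stated closed height.
- **Latch:** the bar lies at about 0.9° in world axes. The case sits at about 1.5°, so the latch is within about 1° of fully across.
- **Everything else:** the pumice and three pegs are in the crate, the cup and caddy look unmoved, and the arm is clear of everything.

**One thing went wrong and was mended:** on my first final push, the fingers slipped past the latch knob and wedged. The wrist force was about 38 N sideways, or about 47 N in all. That is well under the 120 N wrist limit. It came through the fingertips, but I can't rule out that the 40 N rule for the arm or gripper body applied. The latch had stopped at about 21°; I backed off and pushed it from the other side until it met the stop at about 2 N.

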